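# Clamp a brass spacer in the V-fixture

## Robot

A 7-joint arm with a two-finger parallel gripper is mounted at the origin on the work surface. World frame = base frame: x ahead of the robot, y to its left, z up, the work surface at z = 0. Lengths are in mm, angles in rad, forces in N, time in s.
With the tool pointing down it reaches from about 400 to 875 mm from the base axis. Payload 4.4 kg.
Tool frame: the origin (TCP) lies at the very end of the fingers, on their centre line; the grasp point (between the pads) lies 19 mm behind it; z points along the fingers, x is the direction in which the jaws open and shut, and the axes are right-handed (so a half turn about z gives the same grasp; the last joint's range is limited). The gripper opens to 85 mm and grips with 20 to 120 N. Pads are 22 mm wide; open, the fingers measure 114 mm over their backs; the gripper's body (76 mm by 85 mm) begins 54 mm behind the grasp point. The pads swing forward as they close: fully open they stand 13 mm farther back than shut.
Start: joints at [1.201, 0.628, 0.038, 1.517, -0.027, 0.996, -0.02], TCP at [194.474, -620.24, 231.313] pointing down, gripper open.
Joint ranges: [-3.06, 3.06], [-0.37, 2.12], [-1.25, 1.32], [0.18, 2.47], [-1.1, 4.24], [0.23, 1.98], [-2.94, 2.94]. Speed limits (rad/s): [2.57, 2.57, 3.14, 3.14, 3.14, 3.14, 3.14].

## Interface

Orientations are given as [roll, pitch, yaw] about the fixed x, y, z axes, in that order (R = Rz(yaw) Ry(pitch) Rx(roll)).
In Python, from cell import telemetry, get_image, get_calibration, ctrl gives the robot as it stands. The module is installed in compiled form; this text tells all that it offers.
- The arm moves only by the tool arm_command, never from a script. Its arguments are lists of equal length, an entry for each row: "rot": the turn, a rotation vector about the world's x, y, z in degrees, a list of three; "slide": the shift along the world's x, y, z in mm, a list of three; "gripper": the finger opening in mm, from 0 to 85.4. A call has 1 to 5 rows; each row shifts and turns the pose as measured when the row begins; what a row does not reach is not made up. A row lasts 1/12 s, in which the tool goes at most 41.7 mm and 7.16 degrees, less where a joint would pass 70% of its speed; a pose out of reach is approached as far as the arm can. A call with a gripper value outside its range is refused whole. The fingers move at their own pace and stop on an object; the grip force is fixed at half the most. Time passes only in rows, so rows that do not move let the fingers close. It gives the time, the measured TCP pose, the force and the opening at its end, in the units of the state.
- telemetry.read_state(): the state, without advancing time (a new reading comes with each control period).
- get_image(name): name is "side" or "top"; returns (picture, depth): 384x512x3 uint8, red, green, blue; 384x512 float32, mm along the optical axis (not along the pixel's ray), 0 where there is no reading.
- get_calibration(name): a dict with "fx", "fy", "cx", "cy" (pixels), "D" ([k1, k2, p1, p2, k3] as OpenCV has them; the pictures are not rectified), "xyz" and "attitude" of the camera in the world. Camera axes: x right, y up, looking along -z (the intrinsics and any distortion apply to the point x, -y, -z); pixel columns grow to the right and rows downward; lengths in mm; the calibration is good to about 2 mm. A picture is of the moment at which its call begins. get_calibration takes no time and is no camera call.
- ctrl.finish_job(): hands the job in, once; it reports no verdict.
The state is a dict: "clock": time; "qpos": joint angles; "qd": joint speeds; "tau": joint torques, N m; "eef_pos": TCP position; "tool_rot": TCP orientation; "force": force on the tool from outside, world axes, zero at the start; "torque": the same for the moment, N m; "width": finger opening in mm.
Only numpy, scipy, OpenCV 4.12 (cv2) and the standard library are available. Lean on these libraries where they do the work, as an engineer would, in place of code of your own. Each camera call takes 0.05 s, during which the arm holds its last target.

## Task

Take the brass spacer off its wooden rest and lay it gently in the two V-supports of the drilling fixture, then slide it along the Vs against the sprung nose of the steel end stop until that nose is pushed fully home; stop as soon as you feel it come up solid (10 N on it is plenty). Leave the spacer settled and centred there, then swing the strap right over to its end position so that the sprung shoe sits on the spacer; feel your way without forcing the spacer or the strap (25 N on the strap is plenty), let go, and leave the knight, the hill and the paperweight where they stand.

Things in the scene. Friction and masses are not known exactly. Their poses are not given: they have to be found in the camera images.
- spacer_mid (a point): centre of the loose brass spacer, a plain round bar 28 mm in diameter and 130 mm long, about 0.2 to 0.4 kg; its own x axis runs along the bar (both ends alike). It starts lying level in a wooden rest: two V-notched wooden pieces, each 14 mm long, centred 45 mm either side of the middle of the rest, on a 6 mm thick base 150 x 70 mm, so the bar's middle is free for fingers; its axis is then 34 mm above the table and 28 mm above the rest's base.
- fixture: aluminium drilling fixture, screwed down; origin on the table surface; x runs along the V-supports towards the end stop, y from the post across to the V-supports, z up. Base plate 225 (x) by 160 (y) mm, 10 mm thick, its centre at x 17, y 8 mm. The hinge post is at x 0, y -40 mm; the axis of a seated spacer is at y +45 mm, z 42 mm.
- v_axis (a point): point on the axis of a seated spacer, half-way between the two steel V-supports, 42 mm above the table; axes as fixture. The V-supports are 90 degree Vs, each 22 mm long in x, centred at x -45 and +45 mm; between them fingers have room down to the base plate. Walls end 39 mm above the table, 17 mm either side of the axis. Polished and slippery: the spacer slides with 1 or 2 N.
- plunger (a joint): travel, m, of the sprung nose (flat, 18 mm across, on the spacer axis) of the steel end stop at the fixture's +x end: 0 = out, 0.008 = pushed fully home, where it meets a hard shoulder; its spring takes under 0.5 N. The stop is set anew in each run and its place is not reported: the nose when out lies somewhere from x 58 to 76 mm, when home 8 mm further (x in the fixture's frame). Feel for it.
- knob (a point): centre of the round upright black knob on the strap's free end: 16 mm in diameter, 40 mm tall, from 81 to 121 mm above the table (this point at 101 mm), 120 mm from the hinge axis.
- hinge (a point): the strap's hinge axis (vertical) at the top of the post, 78 mm above the table.
- strap (a joint): angle of the strap, rad: 0 = right over, square across the spacer, pointing along fixture +y, where it meets a fixed end stop; grows counterclockwise seen from above, so at 1.57 it points along fixture -x. Starts open at 1.7 to 2.2. Light friction holds it where it is left. The strap is a steel bar 18 mm wide, 6 mm thick, 75 to 81 mm above the table.
- shoe: round-nosed sprung shoe (ball 24 mm in diameter) under the strap, 85 mm from the hinge; origin at its lowest point. Its nose hangs 2.5 mm lower than the top of a seated spacer, so it rides up sideways onto the bar in about the last 0.5 rad of the swing, which takes several newtons at the knob; spring about 2.5 N per mm, travel 8 mm.
- spacer: the brass spacer itself; origin at its centre, as spacer_mid.
- knight: rosewood chess knight, 73 mm tall, foot 40 mm across; origin under its foot. Not to be moved.
- hill: blue plastic model hill, 41 mm tall, 68 mm across; origin under it. Not to be moved.
- paperweight: round glass paperweight, 38 mm tall, 62 mm across; origin under it. Not to be moved.
Mind the look-alikes: they are no part of the job. Several things have the shape of the spacer; the one meant has the colours described above.

How it is judged:
By the outcome, as a careful person would: the job done as asked, in the order asked, and still so for the second after the job is handed in, with the robot touching nothing.
It also fails if it takes over 72 s, if anything falls off the work surface, if the arm or the gripper's body presses on something with over 40 N, if the wrist force passes 120 N, or if a joint passes its speed limit or range.

## Working session

There is one attempt and no reset: what is moved stays moved. The work goes in short steps, Python scripts to look and compute and a tool call to move; the robot and the scene stay as the last step left them, time stands still between calls to the robot, and variables do not carry over. Pictures are saved under pics/ and viewed, and the job is handed in when it is done.

Besides the shell and the picture viewer there is one more tool, called after "Emit:" in YAML: its name, and indented under it one key for each argument. arm_command: Moves the arm, as the interface text tells. Its arguments: {"type":"object","properties":{"rot":{"type":"array"},"slide":{"type":"array"},"gripper":{"type":"array"}},"required":["rot","slide","gripper"]}

```bash
mkdir -p pics; cat > h.py <<'E'
import numpy as np, cv2
from scipy.spatial.transform import Rotation as R
from cell import telemetry, get_image, get_calibration, ctrl
def save(n,tag):
    im,d=get_image(n); cv2.imwrite(f'pics/{tag}.png',im[:,:,::-1]); np.save(f'pics/{tag}.npy',d); return im,d
def cam(n):
    c=get_calibration(n); K=np.array([[c['fx'],0,c['cx']],[0,c['fy'],c['cy']],[0,0,1.]]); return c,K
def w(n,uv,d=None,z=None):
    c,K=cam(n); uv=np.array(uv,float).reshape(-1,1,2)
    p=cv2.undistortPoints(uv,K,np.array(c['D'],float))[:,0]
    Rm=R.from_euler('xyz',c['attitude']).as_matrix()
    ray=np.c_[p[:,0],-p[:,1],-np.ones(len(p))]@Rm.T; o=np.array(c['xyz'])
    if d is None: s=((z-o[2])/ray[:,2])[:,None]
    else: s=np.array(d).reshape(-1,1)
    return o+ray*s
def crop(tag,x0,y0,x1,y1,k):
    im=cv2.imread(f'pics/{tag}.png')[y0:y1,x0:x1]; cv2.imwrite(f'pics/{tag}_c{x0}_{y0}.png',cv2.resize(im,None,fx=k,fy=k,interpolation=cv2.INTER_CUBIC))
E
python3 - <<'E'
from h import *
for n in('top','side'):
    save(n,n+'0'); print(get_calibration(n))
print(telemetry.read_state())
E
```

```text
{'fx': 430.10529575358044, 'fy': 430.10529575358044, 'cx': 254.39749945465894, 'cy': 188.53224741975893, 'D': array([-0.07432716,  0.        ,  0.        ,  0.        ,  0.        ]), 'xyz': array([ 382.33922726,  -42.81731849, 1266.39667568]), 'attitude': array([ 0.17253018, -0.01920493, -1.54751889])}
{'fx': 417.548748809996, 'fy': 417.548748809996, 'cx': 260.79761543673726, 'cy': 190.06431898835956, 'D': array([0.03136351, 0.        , 0.        , 0.        , 0.        ]), 'xyz': array([502.46939698, 584.87236348, 910.80953093]), 'attitude': array([ 0.65461366, -0.01060709, -3.04557932])}
{'clock': 0.1, 'qpos': array([ 1.20120522,  0.62926473,  0.03844121,  1.51824904, -0.02699102,
        0.99628347, -0.02001725]), 'qd': array([ 0.0006572 , -0.00142547,  0.00101902, -0.00232669,  0.00088323,
       -0.00182268,  0.00165851]), 'tau': array([ 3.51024304e-03, -5.64541483e+01,  1.23056967e+00, -1.93975246e+01,
        1.12251757e-02,  5.43709393e-03, -7.03970557e-06]), 'eef_pos': array([ 194.30696215, -619.7066368 ,  230.47984797]), 'tool_rot': array([ 3.14157016e+00,  1.68657314e-03, -1.26701431e+00]), 'force': array([-0.42206878, -0.32698936,  0.67780221]), 'torque': array([0.04134653, 0.04165433, 0.02026928]), 'width': 85.39911970158052}
```

View pics/top0.png

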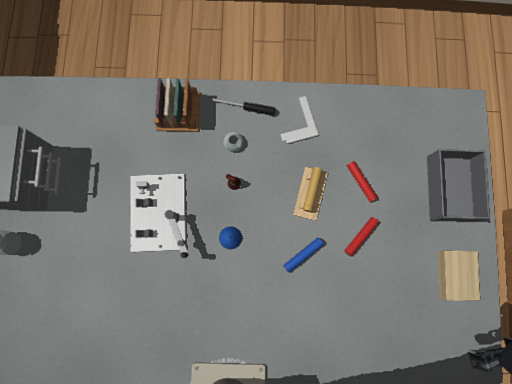

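View pics/side0.png

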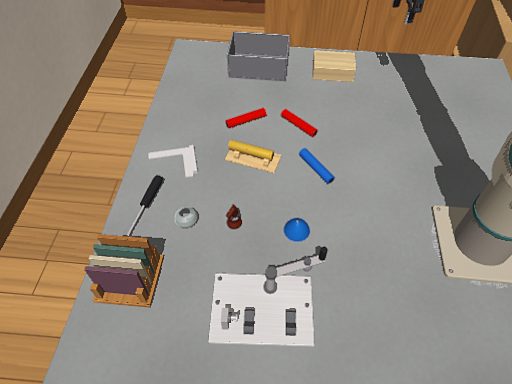

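```bash
python3 - <<'E'
from h import *
crop('top0',120,160,260,270,5.5); crop('top0',280,155,340,230,8); crop('side0',195,230,345,350,5);crop('side0',215,130,295,180,8)
E
```

```text
(no output)
```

View pics/top0_c120_160.png

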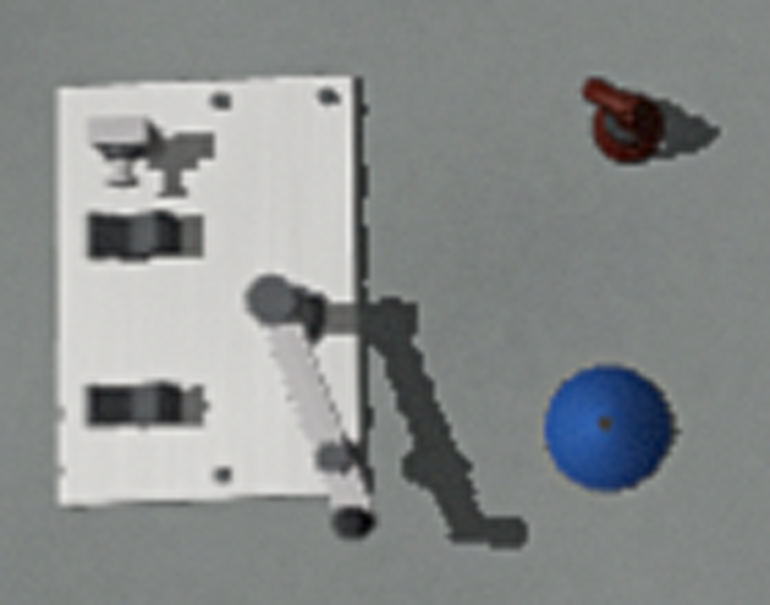

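View pics/top0_c280_155.png

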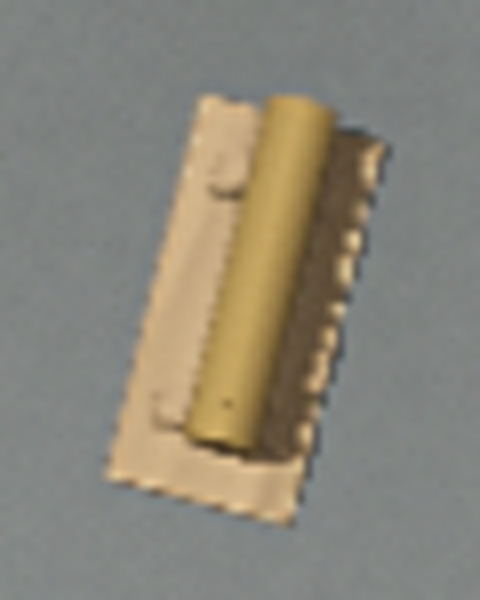

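View pics/side0_c195_230.png

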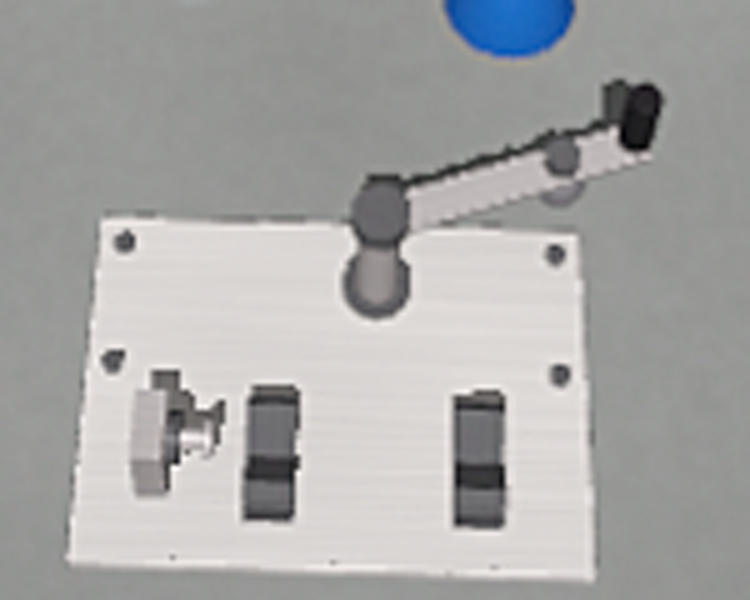

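View pics/side0_c215_130.png

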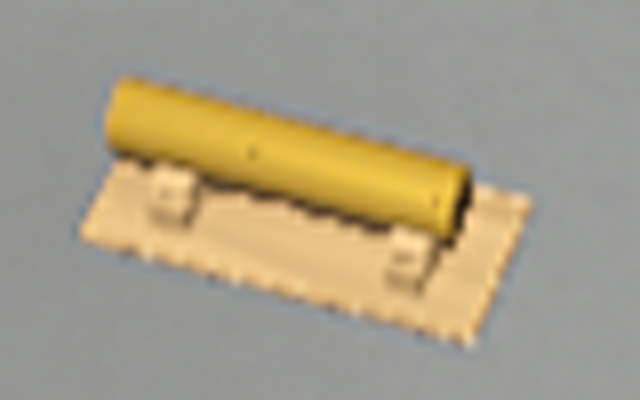

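```bash
python3 - <<'E'
from h import *
np.set_printoptions(precision=1,suppress=True)
T=np.array([(57,88),(353,76),(357,495),(58,505)])/5.5+[120,160]
S=np.array([(102,217),(580,236),(595,580),(67,565)])/5+[195,230]
print('plate top',w('top',T,z=10)); print('plate side',w('side',S,z=10))
print('knob top', w('top',np.array([(352,522)])/5.5+[120,160],z=121), 'side',w('side',np.array([(648,97)])/5+[195,230],z=121))
print('hinge top', w('top',np.array([(272,299)])/5.5+[120,160],z=84), 'side',w('side',np.array([(382,205)])/5+[195,230],z=84))
B=np.array([(266,98),(338,110),(255,455),(187,438)])/8+[280,155]
print('bar top',w('top',B,z=34))
Rr=np.array([(205,95),(385,148),(292,522),(110,478)])/8+[280,155]
print('rest',w('top',Rr,z=6))
Rs=np.array([(80,235),(475,345),(530,198)])/8+[215,130]
print('rest side',w('side',Rs,z=6))
for n in('top','side'):
    im=cv2.imread(f'pics/{n}0.png'); d=np.load(f'pics/{n}0.npy'); hsv=cv2.cvtColor(im,cv2.COLOR_BGR2HSV)
    x0,y0,x1,y1=(285,160,335,225) if n=='top' else (220,135,290,175)
    vs,us=np.mgrid[y0:y1,x0:x1]; vs=vs.ravel();us=us.ravel()
    h=hsv[vs,us]; dd=d[vs,us]
    P=w(n,np.c_[us,vs],d=dd)
    m=(P[:,2]>30)&(P[:,2]<60)&(dd>0)
    Q=P[m]; print(n,len(Q),np.percentile(Q[:,2],[5,50,95,99]),h[m].mean(0))
    c=Q.mean(0); u,s,vt=np.linalg.svd(Q[:,:2]-c[:2]); a=vt[0]; t=(Q[:,:2]-c[:2])@a
    print(c,a,np.degrees(np.arctan2(a[1],a[0])),t.min(),t.max(), 'mid',c[:2]+a*(t.min()+t.max())/2)
    # table level
    print('table z',np.median(P[P[:,2]<4][:,2]))
E
```

```text
plate top [[629.9 309.   10. ]
 [640.8 148.4  10. ]
 [415.9 135.1  10. ]
 [406.2 292.7  10. ]]
plate side [[641.8 152.8  10. ]
 [417.5 139.8  10. ]
 [407.9 296.7  10. ]
 [630.3 312.6  10. ]]
knob top [[400.  121.1 121. ]] side [[400.3 126.5 121. ]]
hinge top [[510.3 172.   84. ]] side [[510.4 170.5  84. ]]
bar top [[ 665.9 -233.4   34. ]
 [ 662.1 -260.1   34. ]
 [ 533.5 -229.4   34. ]
 [ 539.1 -204.6   34. ]]
rest [[ 672.8 -214.7    6. ]
 [ 654.4 -282.8    6. ]
 [ 512.4 -247.4    6. ]
 [ 527.1 -179.9    6. ]]
rest side [[ 673.1 -207.9    6. ]
 [ 527.2 -171.3    6. ]
 [ 512.5 -243.1    6. ]]
top 431 [36.9 46.5 51.8 53.6] [ 19.9 131.9 163.8]
[ 599.  -228.7   45.7] [-1.   0.2] 166.4045444292713 -67.16005123915275 63.60921793496149 mid [ 600.7 -229.1]
table z 0.8337152819391349
side 408 [32.6 43.  47.8 48.9] [ 21.5 180.2 204.6]
[ 601.3 -221.9   41.8] [-1.   0.2] 166.78176456013 -67.26610137339328 64.32881271720935 mid [ 602.8 -222.3]
table z -0.8582165623638502
```

Emit:
arm_command:
  rot:
    - [0,0,7.1]
    - [0,0,7.1]
    - [0,0,7.1]
    - [0,0,7.1]
    - [0,0,7.1]
  slide:
    - [20,20,-4]
    - [20,20,-4]
    - [20,20,-4]
    - [20,20,-4]
    - [20,20,-4]
  gripper: [85,85,85,85,85]

```text
clock: 0.52
eef_pos: [287.9, -521.4, 208.1]
tool_rot: [3.134, 0.002, -0.646]
force: [0.1, 0.3, 0.5]
width: 85.0
```

Emit:
arm_command:
  rot:
    - [0,0,7.1]
    - [0,0,7.1]
    - [0,0,7.1]
    - [0,0,7.1]
    - [0,0,7.1]
  slide:
    - [20,20,-4]
    - [20,20,-4]
    - [20,20,-4]
    - [20,20,-4]
    - [20,20,-4]
  gripper: [85,85,85,85,85]

```text
clock: 0.93
eef_pos: [390.6, -415.1, 185.8]
tool_rot: [3.136, 0.004, -0.021]
force: [0.5, 0.3, -0.7]
width: 84.9
```

Emit:
arm_command:
  rot:
    - [0,0,7.1]
    - [0,0,7.1]
    - [0,0,7.1]
    - [0,0,7.1]
    - [0,0,7.1]
  slide:
    - [20,19,-4]
    - [20,19,-4]
    - [20,19,-4]
    - [20,19,-4]
    - [20,19,-4]
  gripper: [85,85,85,85,85]

```text
clock: 1.35
eef_pos: [493.4, -314.0, 163.6]
tool_rot: [3.138, 0.006, 0.604]
force: [-0.4, -0.1, -0.1]
width: 84.9
```

Emit:
arm_command:
  rot:
    - [0,0,7.1]
    - [0,0,7.1]
    - [0,0,7.1]
    - [0,0,7.1]
    - [0,0,7.1]
  slide:
    - [20,18,-4]
    - [20,18,-4]
    - [20,18,-4]
    - [20,18,-4]
    - [20,18,-4]
  gripper: [85,85,85,85,85]

```text
clock: 1.77
eef_pos: [596.1, -218.9, 140.8]
tool_rot: [-3.142, 0.008, 1.229]
force: [0.3, -0.5, 0.2]
width: 85.0
```

Emit:
arm_command:
  rot:
    - [0,0,6.2]
    - [0,0,0]
  slide:
    - [0,-9,-15]
    - [0,0,0]
  gripper: [85,85]

```text
clock: 1.93
eef_pos: [601.0, -219.9, 124.4]
tool_rot: [3.14, 0.002, 1.356]
force: [-1.2, -1.9, -0.6]
width: 85.1
```

```bash
python3 - <<'E'
from h import *
s=telemetry.read_state(); print(s['eef_pos'],s['tool_rot'],s['qpos'])
save('top','top1');save('side','side1')
crop('top1',270,140,360,240,6);crop('side1',205,90,305,180,6)
E
```

```text
[ 600.99721639 -219.9403478   124.41720838] [3.13966355e+00 1.64502844e-03 1.35623353e+00] [ 0.65918336  0.80701712 -0.61308053  1.6335767   0.56950224  0.88431647
  1.17792677]
```

View pics/top1_c270_140.png

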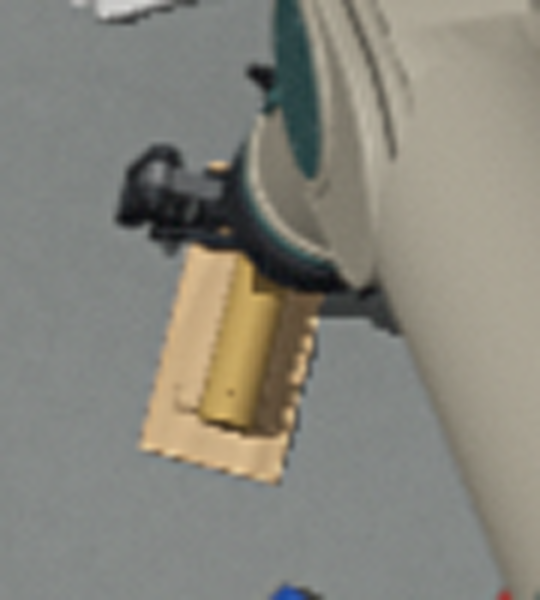

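View pics/side1_c205_90.png

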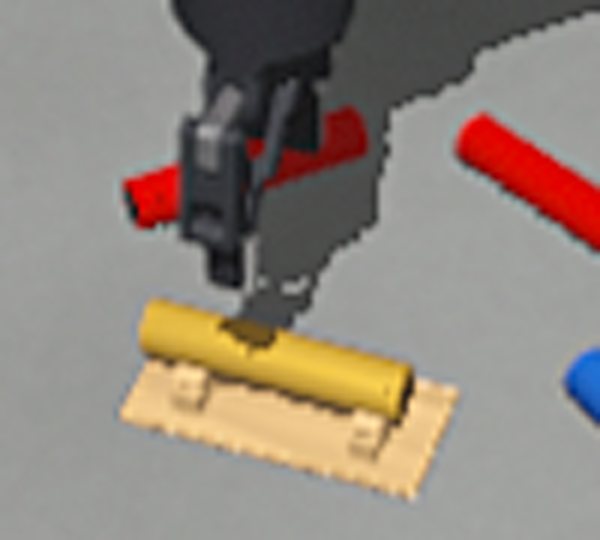

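```bash
python3 - <<'E'
from h import *
print(w('side',np.array([(212,285),(240,287)])/6+[205,90],z=137))
print(w('side',np.array([(212,285),(240,287)])/6+[205,90],z=124))
s=telemetry.read_state();print(s['eef_pos'])
E
```

```text
[[ 620.21320734 -171.96544097  137.        ]
 [ 608.09429949 -172.06058108  137.        ]]
[[ 622.19130333 -184.68031596  124.        ]
 [ 609.86879783 -184.77705443  124.        ]]
[ 602.92399867 -217.37566346  127.37214933]
```

Emit:
arm_command:
  rot:
    - [0,0,-0.5]
    - [0,0,0]
    - [0,0,0]
  slide:
    - [-5,-8,-15]
    - [-2,-3,-15]
    - [0,0,-5]
  gripper: [85,85,85]

```text
clock: 2.28
eef_pos: [597.2, -229.0, 95.5]
tool_rot: [3.129, -0.001, 1.334]
force: [-0.4, -0.1, 0.6]
width: 84.9
```

Emit:
arm_command:
  rot:
    - [0,0,0]
    - [0,0,0]
    - [0,0,0]
    - [0,0,0]
    - [0,0,0]
  slide:
    - [-1,1,-20]
    - [0,0,-20]
    - [0,0,-18]
    - [0,0,-12]
    - [0,0,-3]
  gripper: [85,85,85,85,85]

```text
clock: 2.7
eef_pos: [597.1, -230.8, 25.0]
tool_rot: [3.123, 0.002, 1.32]
force: [0.8, -0.4, -0.4]
width: 85.2
```

```bash
python3 - <<'E'
from h import *
s=telemetry.read_state(); print(s['eef_pos'],s['tool_rot'],s['force'])
save('top','top2');save('side','side2')
crop('top2',270,140,360,240,6);crop('side2',205,90,305,180,6)
E
```

```text
[ 597.14959351 -230.81455937   25.00144226] [3.12290894e+00 1.51863884e-03 1.31965915e+00] [ 0.82148023 -0.42564042 -0.36921019]
```

View pics/side2_c205_90.png

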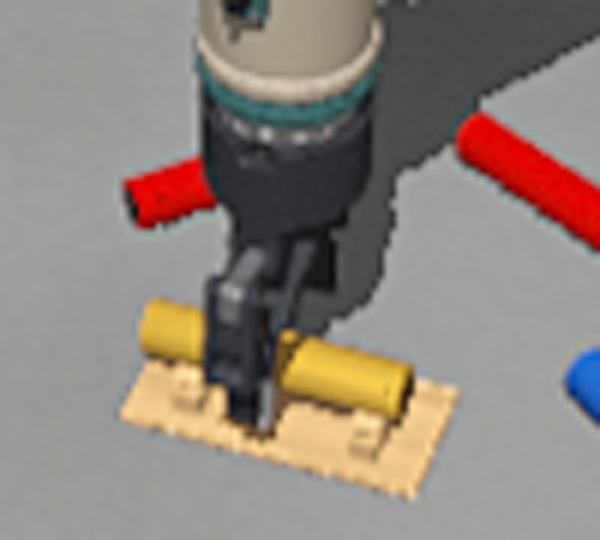

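View pics/top2_c270_140.png

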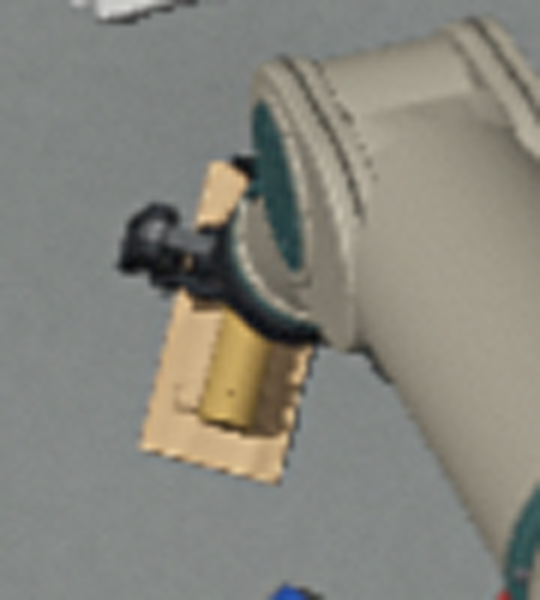

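```bash
python3 - <<'E'
from h import *
a=np.array([np.cos(np.radians(-13.4)),np.sin(np.radians(-13.4))])
for z in(25,38):
    p=w('side',np.array([(228,415),(272,430)])/6+[205,90],z=z); print(z,p,p[:,:2]@a)
e=w('side',np.array([(145,325),(410,392)])/6+[205,90],z=34);print(e,e[:,:2]@a)
e=w('top',np.array([(227,238),(330,0)])/6+[270,140],z=34)
s=telemetry.read_state();print(s['eef_pos'][:2]@a, np.array([600.2,-231.9])@a,np.array([602.8,-225])@a)
p=w('top',np.array([(122,240),(160,210)])/6+[270,140],z=90);print(p,p[:,:2]@a)
E
```

```text
25 [[ 619.02745249 -197.39701403   25.        ]
 [ 597.32887351 -190.22661416   25.        ]] [647.92131788 625.15173852]
38 [[ 617.31686497 -185.91655288   38.        ]
 [ 595.93673089 -178.85138466   38.        ]] [643.59672681 621.16131018]
[[ 664.54455372 -242.64598744   34.        ]
 [ 534.33447068 -212.85782909   34.        ]] [702.68561073 569.11703961]
635.1617281040624 637.602420921575 638.5325776708096
[[ 614.70119075 -160.40928795   90.        ]
 [ 629.44867555 -178.06493231   90.        ]] [635.14100685 653.57866289]
```

```bash
cat >> h.py <<'E'
def go(xyz=None,yaw=None):
    s=telemetry.read_state(); r=R.from_euler('xyz',s['tool_rot'])
    t=R.from_euler('xyz',[np.pi,0,np.radians(yaw)])
    print('rot',np.round((t*r.inv()).as_rotvec(degrees=True),2),'yaw',np.round(np.degrees(s['tool_rot'][2]),2), 'slide',None if xyz is None else np.round(np.array(xyz)-s['eef_pos'],1), 'pos',np.round(s['eef_pos'],1),'F',np.round(s['force'],1),'w',round(s['width'],1),'t',round(s['clock'],2))
E
python3 - <<'E'
from h import *
go([595,-229,15],76.6)
E
```

```text
rot [0.35 1.11 0.94] yaw 75.66 slide [ -3.    1.8 -11.2] pos [ 598.  -230.8   26.2] F [-0.1 -0.4 -0.1] w 84.9 t 2.8
```

Emit:
arm_command:
  rot:
    - [0.3,1.1,0.9]
    - [0,0,0]
    - [0,0,0]
  slide:
    - [-3,2,-8]
    - [0,0,-3]
    - [0,0,0]
  gripper: [85,85,85]

```text
clock: 3.05
eef_pos: [596.9, -229.0, 17.5]
tool_rot: [3.138, 0.001, 1.337]
force: [-0.2, -0.4, 0.0]
width: 85.4
```

```bash
python3 - <<'E'
from h import *
go([595,-229,15],76.6)
E
```

```text
rot [0.1  0.16 0.02] yaw 76.58 slide [-1.9  0.  -2.5] pos [ 596.9 -229.    17.5] F [-0.2 -0.4  0. ] w 85.4 t 3.05
```

Emit:
arm_command:
  rot:
    - [0,0,0]
    - [0,0,0]
    - [0,0,0]
  slide:
    - [0,0,-2]
    - [0,0,0]
    - [0,0,0]
  gripper: [40,40,40]

```text
clock: 3.3
eef_pos: [597.9, -229.1, 16.4]
tool_rot: [3.136, 0.001, 1.336]
force: [0.5, -0.3, 0.7]
width: 51.3
```

```bash
python3 - <<'E'
from h import *
go([595,-229,15],76.6)
save('side','side3');crop('side3',205,90,305,180,6)
E
```

```text
rot [0.12 0.28 0.04] yaw 76.56 slide [-2.9  0.1 -1.4] pos [ 597.9 -229.1   16.4] F [ 0.5 -0.3  0.7] w 51.3 t 3.3
```

View pics/side3_c205_90.png

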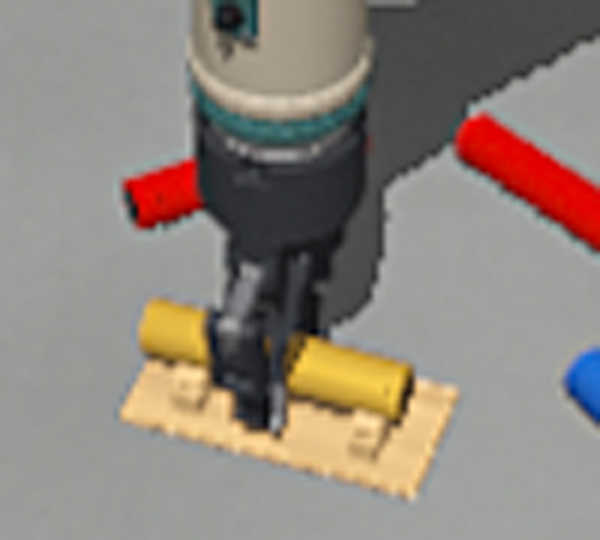

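Emit:
arm_command:
  rot:
    - [0,0.2,0]
    - [0,0,0]
    - [0,0,0]
    - [0,0,0]
  slide:
    - [-3,0,-1]
    - [0,0,0]
    - [0,0,0]
    - [0,0,0]
  gripper: [38,33,30,30]

```text
clock: 3.68
eef_pos: [594.5, -229.3, 15.8]
tool_rot: [3.14, 0.002, 1.336]
force: [-0.4, -0.3, -0.4]
width: 30.0
```

```bash
python3 - <<'E'
from h import *
go([595,-229,15],76.6)
E
```

```text
rot [0.14 0.07 0.06] yaw 76.54 slide [ 0.5  0.3 -0.8] pos [ 594.5 -229.3   15.8] F [-0.4 -0.3 -0.4] w 30.0 t 3.68
```

Emit:
arm_command:
  rot:
    - [0,0,0]
    - [0,0,0]
    - [0,0,0]
  slide:
    - [0,0,0]
    - [0,0,0]
    - [0,0,0]
  gripper: [26,22,18]

```text
clock: 3.93
eef_pos: [594.8, -228.5, 16.1]
tool_rot: [3.14, 0.001, 1.336]
force: [0.8, 0.3, 0.5]
width: 26.2
```

```bash
python3 - <<'E'
from h import *
go([595,-229,15],76.6)
E
```

```text
rot [0.09 0.1  0.02] yaw 76.58 slide [ 0.2 -0.5 -1.1] pos [ 594.8 -228.5   16.1] F [0.8 0.3 0.5] w 26.2 t 3.93
```

Emit:
arm_command:
  rot:
    - [0,0,0]
    - [0,0,0]
    - [0,0,0]
    - [0,0,0]
  slide:
    - [0,0,5]
    - [0,0,12]
    - [0,0,25]
    - [0,0,30]
  gripper: [18,18,18,18]

```text
clock: 4.27
eef_pos: [587.7, -227.9, 83.5]
tool_rot: [-3.127, 0.002, 1.337]
force: [1.0, -0.2, -2.6]
width: 26.2
```

```bash
python3 - <<'E'
from h import *
go([595,-229,150],76.6)
save('side','side4');crop('side4',205,90,305,180,6)
E
```

```text
rot [-0.11 -0.84 -0.01] yaw 76.61 slide [ 7.3 -1.1 66.5] pos [ 587.7 -227.9   83.5] F [ 1.  -0.2 -2.6] w 26.2 t 4.27
```

View pics/side4_c205_90.png

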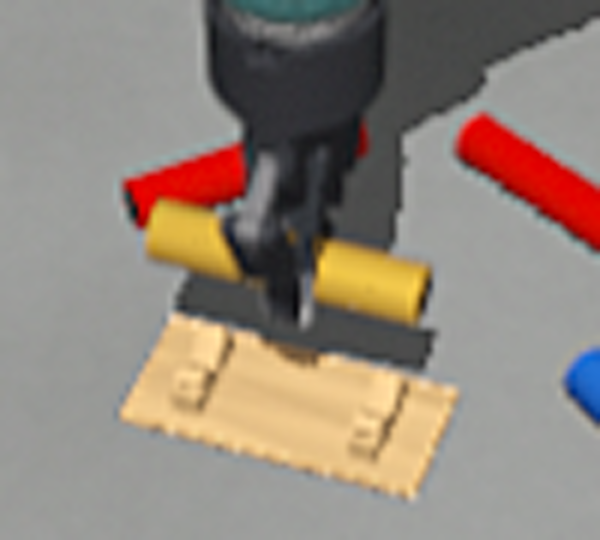

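```bash
python3 - <<'E'
from h import *
np.set_printoptions(precision=1,suppress=True)
th=np.radians(3.75); M=np.array([[np.cos(th),np.sin(th)],[-np.sin(th),np.cos(th)]]); o=np.array([507.4,214.3])
for n,b in(('top',(125,165,190,265)),('side',(200,235,325,350))):
    d=np.load(f'pics/{n}0.npy'); x0,y0,x1,y1=b
    vs,us=np.mgrid[y0:y1,x0:x1]; vs=vs.ravel();us=us.ravel(); dd=d[vs,us]
    P=w(n,np.c_[us,vs],d=dd); F=(P[:,:2]-o)@M.T
    base=(P[:,2]<14)&(P[:,2]>4)
    print(n,'plate z',np.median(P[base][:,2]),'ext',np.percentile(F[base],[1,99],axis=0))
    for lab,xl,xh in(('V-',-65,-25),('V+',25,60),('stop',60,110)):
        m=(P[:,2]>20)&(P[:,2]<60)&(F[:,0]>xl)&(F[:,0]<xh)&(F[:,1]>15)&(F[:,1]<80)
        print(lab,m.sum(),'min',F[m].min(0),'max',F[m].max(0))
        for y in range(20,76,6):
            k=m&(abs(F[:,1]-y)<3)
            if k.sum(): print('  y',y,k.sum(),'z',np.median(P[k][:,2]),'x',F[k][:,0].min(),F[k][:,0].max())
E
```

```text
top plate z 10.112451859933458 ext [[-123.3  -78.5]
 [ 148.2   96.9]]
V- 129 min [-56.   19.6] max [-33.7  62.9]
  y 20 14 z 32.29464581474315 x -55.91804319551714 -33.86955636740834
  y 26 18 z 36.82183817512055 x -53.99585629559394 -33.75246912427966
  y 32 14 z 35.091324340894744 x -56.01713100045747 -33.713010327948886
  y 38 12 z 27.575526151114445 x -55.88853572507622 -35.78154510373999
  y 44 17 z 25.523177507301398 x -55.480231423930896 -35.13840015773337
  y 50 22 z 29.881638049521825 x -55.50369642045903 -35.32203719112955
  y 56 19 z 35.37088125511582 x -55.8683850388801 -35.459535200979346
  y 62 13 z 36.84296930152345 x -55.60842376928141 -35.292295001205005
V+ 126 min [34.1 20.7] max [56.2 64.2]
  y 20 7 z 25.053275948778946 x 36.246770103581845 54.29608754800903
  y 26 23 z 37.23554205711139 x 34.38578746519664 55.819037702470084
  y 32 16 z 36.82564479550069 x 34.53953630816624 55.616676256730564
  y 38 10 z 29.1404532457168 x 34.59865158150885 54.26712284710881
  y 44 14 z 25.401557128820627 x 34.117865260808394 55.483945330636836
  y 50 23 z 28.3529816186699 x 34.11
[... 1714 characters left out ...]
 36.32359564579298 57.668959162805095
  y 56 19 z 33.60307540170379 x 36.02643413461037 57.36517285066177
  y 62 37 z 36.73351877582911 x 35.76493828250195 57.01739709111061
  y 68 40 z 26.688328135526262 x 35.72706173545662 56.88101713681749
stop 214 min [70.2 30.5] max [104.3  61. ]
  y 32 17 z 55.305964816869505 x 90.18356344178507 102.54070962911102
  y 38 28 z 54.63348240000056 x 70.61993005944308 104.34996899334806
  y 44 50 z 51.653280707701185 x 70.27022895171469 103.97458086844526
  y 50 48 z 51.28928130745891 x 70.24916090486941 103.2275659400146
  y 56 38 z 51.90514946098051 x 72.01560848353047 103.01120503600828
  y 62 33 z 39.163624665852694 x 90.45914861151239 103.8527272849993
```

Emit:
arm_command:
  rot:
    - [0,-0.5,0]
    - [0,0,1]
    - [0,0,1]
    - [0,0,1]
    - [0,0,1]
  slide:
    - [0,0,30]
    - [0,10,30]
    - [-3,20,10]
    - [-6,30,0]
    - [-6,35,0]
  gripper: [18,18,18,18,18]

```text
clock: 4.73
eef_pos: [575.8, -141.3, 166.9]
tool_rot: [3.131, 0.007, 1.393]
force: [0.3, 0.7, -3.8]
width: 26.3
```

Emit:
arm_command:
  rot:
    - [0,0,1.5]
    - [0,0,1.5]
    - [0,0,1.5]
    - [0,0,1.5]
    - [0,0,1.5]
  slide:
    - [-7,35,0]
    - [-7,35,0]
    - [-7,35,0]
    - [-7,35,0]
    - [-7,35,0]
  gripper: [18,18,18,18,18]

```text
clock: 5.15
eef_pos: [533.6, 44.6, 167.1]
tool_rot: [3.132, 0.007, 1.532]
force: [0.5, 0.3, -2.9]
width: 26.1
```

```bash
python3 - <<'E'
from h import *
go([491,258,150],93.75)
E
```

```text
rot [0.41 0.54 5.96] yaw 87.79 slide [-42.6 213.4 -17.1] pos [533.6  44.6 167.1] F [ 0.5  0.3 -2.9] w 26.1 t 5.15
```

Emit:
arm_command:
  rot:
    - [0.1,0.1,1.5]
    - [0.1,0.1,1.5]
    - [0.1,0.1,1.5]
    - [0,0.1,1]
    - [0,0,0]
  slide:
    - [-7,35,0]
    - [-7,35,0]
    - [-7,35,-2]
    - [-7,35,-5]
    - [-7,35,-5]
  gripper: [18,18,18,18,18]

```text
clock: 5.57
eef_pos: [488.7, 231.4, 154.9]
tool_rot: [-3.141, 0.002, 1.642]
force: [0.5, 0.6, -3.1]
width: 26.2
```

Emit:
arm_command:
  rot:
    - [0,0,0]
    - [0,0,0]
  slide:
    - [-4,20,-5]
    - [-1,5,0]
  gripper: [18,18]

```text
clock: 5.73
eef_pos: [476.9, 267.9, 149.7]
tool_rot: [-3.139, -0.005, 1.656]
force: [-0.3, -0.1, -4.2]
width: 26.6
```

Emit:
arm_command:
  rot:
    - [0,0,0]
  slide:
    - [0,0,0]
  gripper: [18]

```text
clock: 5.82
eef_pos: [474.7, 270.6, 149.6]
tool_rot: [-3.138, -0.006, 1.661]
force: [0.1, -0.6, -2.0]
width: 26.3
```

```bash
python3 - <<'E'
from h import *
go([491,258,150],93.75)
save('top','top5');save('side','side5')
crop('top5',100,150,220,260,6);crop('side5',190,200,330,350,4)
E
```

```text
rot [-0.35 -0.22 -1.42] yaw 95.17 slide [ 16.3 -12.6   0.4] pos [474.7 270.6 149.6] F [ 0.1 -0.6 -2. ] w 26.3 t 5.82
```

View pics/side5_c190_200.png

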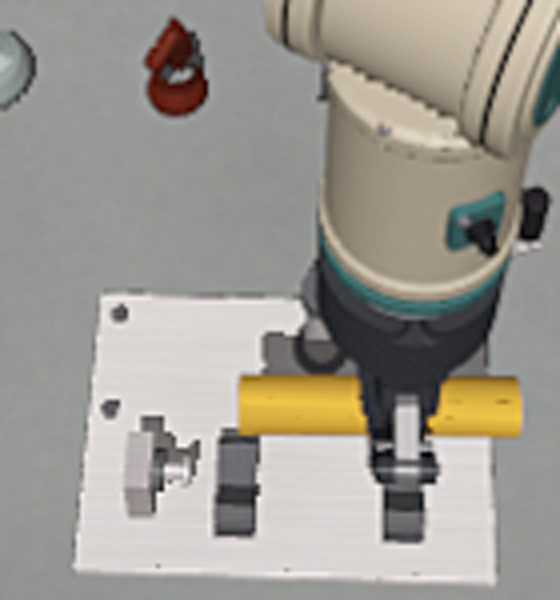

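View pics/top5_c100_150.png

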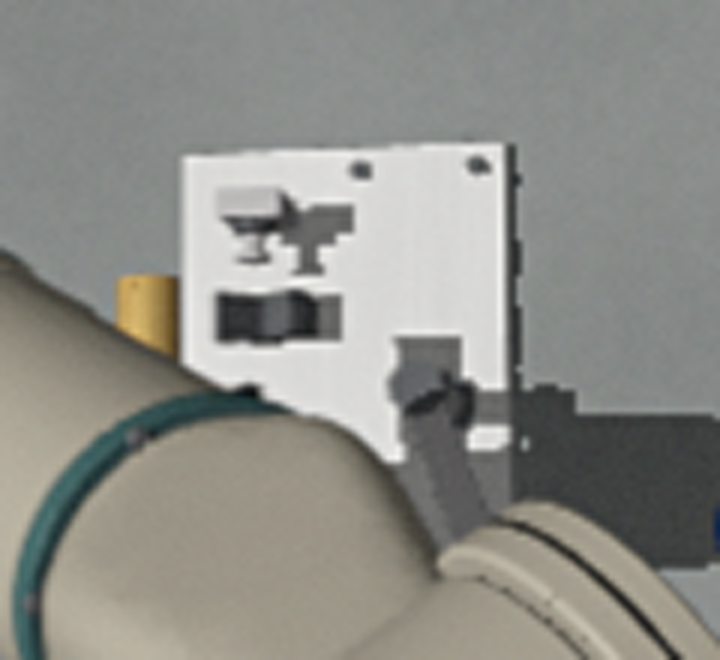

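```bash
cat > bar.py <<'E'
from h import *
def bar(tag,n,box,zlo,zhi):
    im=cv2.imread(f'pics/{tag}.png'); hsv=cv2.cvtColor(im,cv2.COLOR_BGR2HSV); d=np.load(f'pics/{tag}.npy')
    x0,y0,x1,y1=box; vs,us=np.mgrid[y0:y1,x0:x1]; vs=vs.ravel();us=us.ravel(); h=hsv[vs,us]; dd=d[vs,us]
    m=(h[:,0]>15)&(h[:,0]<32)&(h[:,1]>100)&(dd>0); P=w(n,np.c_[us,vs],d=dd)[m]
    P=P[(P[:,2]>zlo)&(P[:,2]<zhi)]
    from scipy.optimize import least_squares
    c=P.mean(0); u,s,vt=np.linalg.svd(P-c,full_matrices=False); a=vt[0]*np.sign(vt[0][0])
    # cylinder fit: axis through (c.x, y0, z0), dir (1, p, q), r=14
    def res(v):
        D=np.array([1,v[2],v[3]]); D/=np.linalg.norm(D); q=P-np.array([c[0],v[0],v[1]]); return np.linalg.norm(np.cross(q,D),axis=1)-14
    r=least_squares(res,[c[1]-5,c[2]-9,a[1]/a[0],a[2]/a[0]],loss='soft_l1')
    v=r.x; D=np.array([1,v[2],v[3]]); D/=np.linalg.norm(D); O=np.array([c[0],v[0],v[1]]); t=(P-O)@D
    t0,t1=np.percentile(t,[.7,99.3])
    mid=O+D*(t0+t1)/2
    print(tag,len(P),'mid',mid.round(1),'len',round(t1-t0,1),'yaw',np.degrees(np.arctan2(D[1],D[0])).round(2),'tilt',np.degrees(np.arcsin(D[2])).round(2),'rms',np.sqrt((r.fun**2).mean()).round(2))
    return mid,D
E
python3 - <<'E'
from bar import *
bar('side5','side',(240,285,325,315),120,200)
bar('side0','side',(220,135,290,175),25,60)
bar('top0','top',(285,160,335,225),25,60)
E
```

```text
side5 772 mid [481.2 270.4 166.3] len 126.5 yaw 5.02 tilt -0.5 rms 1.83
side0 444 mid [ 600.9 -228.5   32.5] len 128.7 yaw -13.76 tilt -0.1 rms 1.99
top0 435 mid [ 598.9 -230.7   35.2] len 127.5 yaw -13.62 tilt -0.14 rms 2.16
```

Emit:
arm_command:
  rot:
    - [-0.2,-0.2,-1]
    - [0,0,-0.4]
    - [0,0,0]
    - [0,0,0]
    - [0,0,0]
  slide:
    - [12,-10,0]
    - [4,-2,-10]
    - [0,0,-20]
    - [0,0,-20]
    - [0,0,-10]
  gripper: [18,18,18,18,18]

```text
clock: 6.33
eef_pos: [499.9, 243.9, 88.5]
tool_rot: [3.134, 0.005, 1.614]
force: [-0.4, -0.2, -3.6]
width: 26.3
```

```bash
python3 - <<'E'
from h import *
go([490.5,257.5,55],93.75)
E
```

```text
rot [0.25 0.46 1.25] yaw 92.49 slide [ -9.4  13.6 -33.5] pos [499.9 243.9  88.5] F [-0.4 -0.2 -3.6] w 26.3 t 6.33
```

Emit:
arm_command:
  rot:
    - [0.1,0.2,0.6]
    - [0.1,0.1,0.4]
    - [0,0,0.1]
    - [0,0,0]
    - [0,0,0]
  slide:
    - [-5,8,-8]
    - [-2,3,-8]
    - [0,0,-5]
    - [0,0,-4]
    - [0,0,0]
  gripper: [18,18,18,18,18]

```text
clock: 6.75
eef_pos: [493.3, 250.7, 58.7]
tool_rot: [-3.14, 0.005, 1.628]
force: [-0.2, 0.3, -2.9]
width: 25.9
```

```bash
python3 - <<'E'
from h import *
go([490.5,257.5,55],93.75)
E
```

```text
rot [ 0.26 -0.05  0.47] yaw 93.28 slide [-2.8  6.8 -3.7] pos [493.3 250.7  58.7] F [-0.2  0.3 -2.9] w 25.9 t 6.75
```

Emit:
arm_command:
  rot:
    - [0.2,0,0.4]
    - [0,0,0]
    - [0,0,0]
  slide:
    - [-3,7,-2]
    - [0,0,0]
    - [0,0,0]
  gripper: [18,18,18]

```text
clock: 7.0
eef_pos: [490.6, 259.3, 57.4]
tool_rot: [3.141, -0.001, 1.636]
force: [0.2, 0.8, -3.2]
width: 25.9
```

```bash
python3 - <<'E'
from bar import *
go([490.5,257.5,55],93.75)
save('side','side6'); b,D=bar('side6','side',(210,260,330,345),50,100)
crop('side6',190,200,330,350,4)
E
```

```text
rot [-0.03  0.05  0.  ] yaw 93.75 slide [-0.1 -1.8 -2.4] pos [490.6 259.3  57.4] F [ 0.2  0.8 -3.2] w 25.9 t 7.0
side6 632 mid [497.3 259.6  74.3] len 126.8 yaw 3.67 tilt -0.2 rms 1.23
```

View pics/side6_c190_200.png

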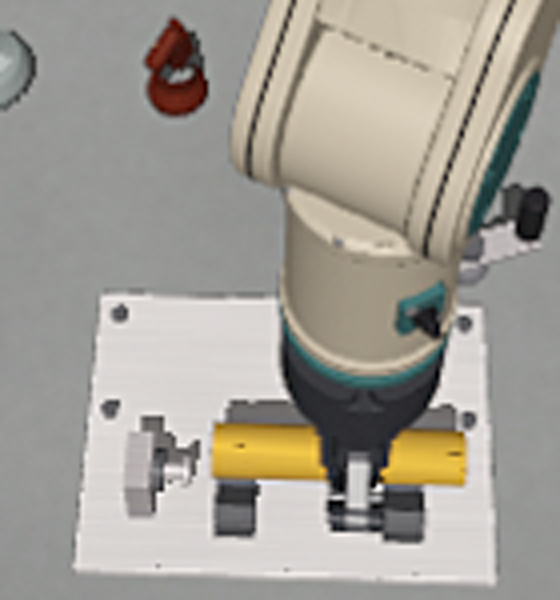

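Emit:
arm_command:
  rot:
    - [0,0,0]
    - [0,0,0]
    - [0,0,0]
    - [0,0,0]
    - [0,0,0]
  slide:
    - [0,-1.8,-5]
    - [0,0,-6]
    - [0,0,-6]
    - [0,0,-4]
    - [0,0,-3]
  gripper: [18,18,18,18,18]

```text
clock: 7.47
eef_pos: [491.5, 258.2, 32.8]
tool_rot: [3.138, -0.002, 1.636]
force: [0.1, -0.2, -2.5]
width: 26.2
```

```bash
python3 - <<'E'
from h import *
go([490.5,257.5,24],93.75)
E
```

```text
rot [-0.15  0.22 -0.  ] yaw 93.75 slide [-1.  -0.7 -8.8] pos [491.5 258.2  32.8] F [ 0.1 -0.2 -2.5] w 26.2 t 7.47
```

Emit:
arm_command:
  rot:
    - [-0.1,0.2,0]
    - [0,0,0]
    - [0,0,0]
    - [0,0,0]
  slide:
    - [0,-0.7,-2]
    - [0,0,-2]
    - [0,0,-1.5]
    - [0,0,-1]
  gripper: [18,18,18,18]

```text
clock: 7.8
eef_pos: [491.2, 257.2, 24.5]
tool_rot: [-3.14, -0.0, 1.636]
force: [0.6, 0.5, -0.9]
width: 26.7
```

```bash
python3 - <<'E'
from h import *
go([490.5,257.5,24],93.75)
E
```

```text
rot [-0.   -0.08 -0.  ] yaw 93.75 slide [-0.7  0.3 -0.5] pos [491.2 257.2  24.5] F [ 0.6  0.5 -0.9] w 26.7 t 7.8
```

Emit:
arm_command:
  rot:
    - [0,0,0]
    - [0,0,0]
  slide:
    - [0,0,-0.5]
    - [0,0,0]
  gripper: [18,18]

```text
clock: 7.97
eef_pos: [491.3, 257.7, 24.4]
tool_rot: [-3.141, -0.001, 1.637]
force: [-0.6, 0.7, -3.0]
width: 26.0
```

```bash
python3 - <<'E'
from bar import *
go([490.5,257.5,24],93.75)
save('side','side7'); b,D=bar('side7','side',(210,260,330,345),30,70)
E
```

```text
rot [-0.03 -0.04 -0.06] yaw 93.81 slide [-0.8 -0.2 -0.4] pos [491.3 257.7  24.4] F [-0.6  0.7 -3. ] w 26.0 t 7.97
side7 596 mid [498.  258.2  41.2] len 127.4 yaw 3.86 tilt -0.05 rms 1.82
```

Emit:
arm_command:
  rot:
    - [0,0,0]
    - [0,0,0]
  slide:
    - [0,0,-1]
    - [0,0,-0.5]
  gripper: [18,18]

```text
clock: 8.18
eef_pos: [491.5, 257.6, 24.1]
tool_rot: [3.141, 0.0, 1.638]
force: [-1.0, -1.0, 1.4]
width: 26.3
```

Emit:
arm_command:
  rot:
    - [0,0,0]
    - [0,0,0]
  slide:
    - [0,0,-0.8]
    - [0,0,-0.3]
  gripper: [18,18]

```text
clock: 8.35
eef_pos: [491.5, 257.6, 24.2]
tool_rot: [3.14, 0.001, 1.638]
force: [-1.3, -0.7, -0.3]
width: 26.1
```

Emit:
arm_command:
  rot:
    - [0,0,0]
    - [0,0,0]
    - [0,0,0]
  slide:
    - [0,0,0]
    - [0,0,0]
    - [0,0,0]
  gripper: [30,36,42]

```text
clock: 8.6
eef_pos: [492.3, 258.2, 24.5]
tool_rot: [3.138, -0.001, 1.637]
force: [-0.5, 0.3, -0.9]
width: 41.8
```

```bash
python3 - <<'E'
from bar import *
go([490.5,257.5,24],93.75)
save('side','side8'); b,D=bar('side8','side',(210,260,330,345),30,70)
crop('side8',190,200,330,350,4)
E
```

```text
rot [-0.06  0.17 -0.07] yaw 93.82 slide [-1.8 -0.7 -0.5] pos [492.3 258.2  24.5] F [-0.5  0.3 -0.9] w 41.8 t 8.6
side8 572 mid [498.1 258.   40.9] len 127.2 yaw 3.93 tilt -0.03 rms 1.29
```

View pics/side8_c190_200.png

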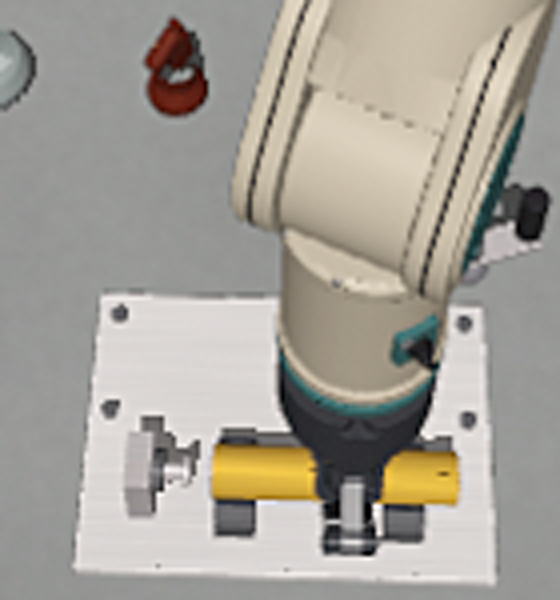

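Emit:
arm_command:
  rot:
    - [0,0,0]
    - [0,0,0]
    - [0,0,0]
    - [0,0,0]
    - [0,0,0]
  slide:
    - [0,0,8]
    - [0,0,15]
    - [0,0,20]
    - [0,0,15]
    - [-5,0,5]
  gripper: [46,46,46,46,46]

```text
clock: 9.07
eef_pos: [486.9, 257.7, 89.6]
tool_rot: [3.141, 0.0, 1.637]
force: [0.7, 0.9, 0.1]
width: 46.0
```

Emit:
arm_command:
  rot:
    - [0,0,0]
    - [0,0,0]
    - [0,0,0]
    - [0,0,0]
    - [0,0,0]
  slide:
    - [-15,0,0]
    - [-20,-2,0]
    - [-20,-2,0]
    - [-12,-2,0]
    - [0,0,0]
  gripper: [20,10,0,0,0]

```text
clock: 9.48
eef_pos: [417.3, 251.8, 92.4]
tool_rot: [3.137, -0.003, 1.634]
force: [-0.9, 0.5, 0.4]
width: -0.2
```

```bash
python3 - <<'E'
from bar import *
go([412,252.4,30],93.75)
E
```

```text
rot [-0.2   0.24  0.12] yaw 93.63 slide [ -5.3   0.6 -62.4] pos [417.3 251.8  92.4] F [-0.9  0.5  0.4] w -0.2 t 9.48
```

Emit:
arm_command:
  rot:
    - [-0.2,0.2,0.1]
    - [0,0,0]
    - [0,0,0]
    - [0,0,0]
    - [0,0,0]
  slide:
    - [-6,0,-10]
    - [-1,0,-14]
    - [0,0,-16]
    - [0,0,-10]
    - [0,0,-2]
  gripper: [0,0,0,0,0]

```text
clock: 9.9
eef_pos: [412.8, 253.2, 40.2]
tool_rot: [3.136, -0.003, 1.636]
force: [0.0, -0.1, 0.3]
width: 0.0
```

Emit:
arm_command:
  rot:
    - [0,0,0]
    - [0,0,0]
  slide:
    - [0,0,0]
    - [0,0,0]
  gripper: [0,0]

```text
clock: 10.07
eef_pos: [413.3, 253.4, 39.7]
tool_rot: [3.136, -0.002, 1.636]
force: [0.7, -1.1, -0.3]
width: -0.2
```

```bash
python3 - <<'E'
from bar import *
go([412,252.4,30],93.75)
save('side','side9'); b,D=bar('side9','side',(210,260,330,345),30,70)
crop('side9',190,200,330,350,4)
E
```

```text
rot [-0.14  0.31  0.  ] yaw 93.75 slide [-1.3 -1.  -9.7] pos [413.3 253.4  39.7] F [ 0.7 -1.1 -0.3] w -0.2 t 10.07
side9 824 mid [498.5 258.   41. ] len 126.1 yaw 4.03 tilt 0.05 rms 1.36
```

View pics/side9_c190_200.png

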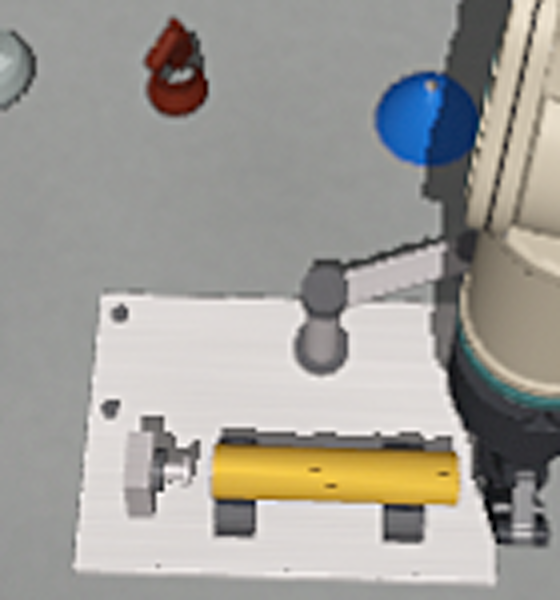

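Emit:
arm_command:
  rot:
    - [-0.1,0.3,0]
    - [0,0,0]
    - [0,0,0]
  slide:
    - [0,-1,-5]
    - [2,0,-2]
    - [2,0,0]
  gripper: [0,0,0]

```text
clock: 10.37
eef_pos: [418.6, 253.0, 33.7]
tool_rot: [3.139, -0.003, 1.636]
force: [-0.4, -0.6, 0.6]
width: 0.0
```

Emit:
arm_command:
  rot:
    - [0,0,0]
    - [0,0,0]
    - [0,0,0]
  slide:
    - [2,0.1,0]
    - [2,0.1,0]
    - [2,0.1,0]
  gripper: [0,0,0]

```text
clock: 10.62
eef_pos: [425.0, 253.3, 33.8]
tool_rot: [3.14, -0.003, 1.635]
force: [-2.0, 1.2, -1.1]
width: -0.2
```

Emit:
arm_command:
  rot:
    - [0,0,0]
    - [0,0,0]
    - [0,0,0]
  slide:
    - [2,0.1,0]
    - [2,0.1,0]
    - [2,0.1,0]
  gripper: [0,0,0]

```text
clock: 10.87
eef_pos: [430.6, 253.6, 33.8]
tool_rot: [3.141, -0.003, 1.636]
force: [-1.7, -0.2, 0.2]
width: -0.1
```

```bash
python3 - <<'E'
from bar import *
go([412,252.4,33],93.8)
save('side','side10'); b,D=bar('side10','side',(210,260,330,345),30,70)
E
```

```text
rot [-0.16  0.    0.07] yaw 93.73 slide [-18.6  -1.2  -0.8] pos [430.6 253.6  33.8] F [-1.7 -0.2  0.2] w -0.1 t 10.87
side10 824 mid [507.2 258.6  41. ] len 126.3 yaw 4.19 tilt -0.24 rms 1.39
```

Emit:
arm_command:
  rot:
    - [0,0,0]
    - [0,0,0]
    - [0,0,0]
  slide:
    - [2,0.1,0]
    - [1.5,0.1,0]
    - [1.5,0.1,0]
  gripper: [0,0,0]

```text
clock: 11.17
eef_pos: [435.9, 254.0, 33.8]
tool_rot: [-3.141, -0.003, 1.636]
force: [-2.0, 0.2, 1.0]
width: 0.0
```

Emit:
arm_command:
  rot:
    - [0,0,0]
    - [0,0,0]
  slide:
    - [1,0.1,0]
    - [1,0.1,0]
  gripper: [0,0]

```text
clock: 11.33
eef_pos: [437.8, 254.2, 33.8]
tool_rot: [-3.141, -0.003, 1.636]
force: [-2.1, -0.4, 1.1]
width: -0.0
```

Emit:
arm_command:
  rot:
    - [0,0,0]
    - [0,0,0]
  slide:
    - [1,0.1,0]
    - [0.7,0,0]
  gripper: [0,0]

```text
clock: 11.5
eef_pos: [439.3, 254.2, 33.8]
tool_rot: [-3.14, -0.002, 1.636]
force: [-2.2, 0.9, 1.2]
width: 0.1
```

Emit:
arm_command:
  rot:
    - [0,0,0]
    - [0,0,0]
  slide:
    - [0.7,0,0]
    - [0.7,0,0]
  gripper: [0,0]

```text
clock: 11.67
eef_pos: [440.6, 254.4, 33.8]
tool_rot: [-3.14, -0.003, 1.636]
force: [-3.4, -0.2, 0.8]
width: 0.4
```

Emit:
arm_command:
  rot:
    - [0,0,0]
    - [0,0,0]
  slide:
    - [0.7,0,0]
    - [0.6,0,0]
  gripper: [0,0]

```text
clock: 11.83
eef_pos: [441.0, 254.3, 33.8]
tool_rot: [-3.139, -0.002, 1.637]
force: [-4.6, 0.9, 2.7]
width: 0.3
```

Emit:
arm_command:
  rot:
    - [0,0,0]
    - [0,0,0]
  slide:
    - [0.7,0,0]
    - [0.7,0,0]
  gripper: [0,0]

```text
clock: 12.0
eef_pos: [441.0, 254.3, 33.8]
tool_rot: [-3.137, -0.002, 1.638]
force: [-4.7, 0.6, 3.3]
width: 0.1
```

```bash
python3 - <<'E'
from bar import *
go([412,252.4,33],93.8)
save('side','side11'); b,D=bar('side11','side',(210,260,330,345),30,70)
crop('side11',190,200,330,350,4)
E
```

```text
rot [-0.08 -0.29 -0.03] yaw 93.83 slide [-29.   -1.9  -0.8] pos [441.  254.3  33.8] F [-4.7  0.6  3.3] w 0.1 t 12.0
side11 820 mid [517.8 259.3  41. ] len 125.8 yaw 3.88 tilt -0.19 rms 1.3
```

View pics/side11_c190_200.png

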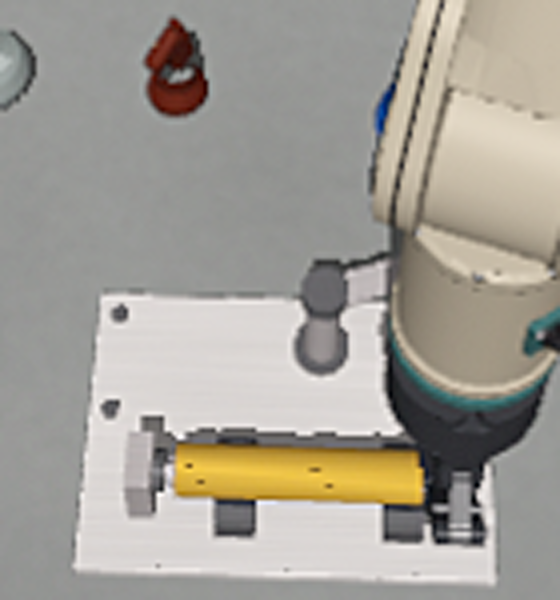

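Emit:
arm_command:
  rot:
    - [0,0,0]
    - [0,0,0]
  slide:
    - [1.1,0,0]
    - [1.1,0,0]
  gripper: [0,0]

```text
clock: 12.22
eef_pos: [441.0, 254.3, 33.8]
tool_rot: [-3.134, -0.001, 1.639]
force: [-5.6, 0.6, 4.2]
width: 0.2
```

Emit:
arm_command:
  rot:
    - [0,0,0]
    - [0,0,0]
    - [0,0,0]
    - [0,0,0]
  slide:
    - [-1,0,0]
    - [-3,0,0]
    - [-6,0,0]
    - [-8,0,5]
  gripper: [0,0,0,0]

```text
clock: 12.55
eef_pos: [426.7, 254.0, 38.6]
tool_rot: [-3.139, -0.002, 1.635]
force: [0.1, 1.2, 1.1]
width: 0.2
```

Emit:
arm_command:
  rot:
    - [0,0,0]
    - [0,0,0]
    - [0,0,0]
    - [0,0,0]
    - [0,0,0]
  slide:
    - [0,0,20]
    - [0,0,30]
    - [0,0,35]
    - [0,0,35]
    - [0,0,20]
  gripper: [0,0,0,0,0]

```text
clock: 12.97
eef_pos: [419.3, 251.6, 181.2]
tool_rot: [-3.13, 0.005, 1.64]
force: [0.7, 0.3, 0.1]
width: -0.3
```

```bash
python3 - <<'E'
from bar import *
go([412,252.4,170],114)
save('side','side12'); b,D=bar('side12','side',(210,260,330,345),30,70)
crop('side12',190,200,330,350,4)
E
```

```text
rot [ 0.44 -0.56 20.01] yaw 93.99 slide [ -7.3   0.8 -11.2] pos [419.3 251.6 181.2] F [0.7 0.3 0.1] w -0.3 t 12.97
side12 827 mid [517.8 259.3  41. ] len 125.9 yaw 3.81 tilt -0.12 rms 1.34
```

View pics/side12_c190_200.png

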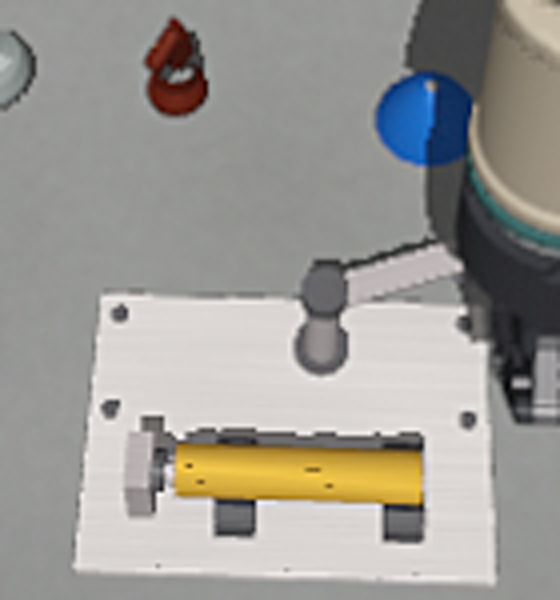

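Emit:
arm_command:
  rot:
    - [0.2,-0.3,4]
    - [0.2,-0.3,5]
    - [0,0,5]
    - [0,0,4]
    - [0,0,2]
  slide:
    - [-3,-25,0]
    - [-4,-30,-4]
    - [-4,-30,-3]
    - [-4,-25,-2]
    - [-3,-10,0]
  gripper: [40,40,40,40,40]

```text
clock: 13.43
eef_pos: [402.3, 134.4, 179.3]
tool_rot: [3.123, -0.005, 2.013]
force: [0.5, 0.7, -0.0]
width: 40.2
```

Emit:
arm_command:
  rot:
    - [0,0,0]
    - [0,0,0]
  slide:
    - [0,0,0]
    - [0,0,0]
  gripper: [40,40]

```text
clock: 13.6
eef_pos: [400.9, 130.7, 179.0]
tool_rot: [3.125, -0.002, 2.009]
force: [0.1, -0.1, 1.0]
width: 39.8
```

```bash
python3 - <<'E'
from bar import *
go([400.2,123.8,150],114.4)
E
```

```text
rot [-0.52  0.81 -0.7 ] yaw 115.1 slide [ -0.7  -6.9 -29. ] pos [400.9 130.7 179. ] F [ 0.1 -0.1  1. ] w 39.8 t 13.6
```

Emit:
arm_command:
  rot:
    - [-0.5,0.8,-0.6]
    - [0,0,0]
    - [0,0,0]
    - [0,0,0]
  slide:
    - [-1,-7,-10]
    - [0,0,-10]
    - [0,0,-8]
    - [0,0,0]
  gripper: [40,40,40,40]

```text
clock: 13.93
eef_pos: [401.3, 126.2, 149.3]
tool_rot: [3.139, 0.0, 1.996]
force: [-0.6, -0.2, -0.2]
width: 39.7
```

```bash
python3 - <<'E'
from bar import *
go([400.2,123.8,150],114.4)
save('side','side13'); save('top','top13')
crop('side13',240,160,360,300,4); crop('top13',140,180,240,280,6)
E
```

```text
rot [-0.05  0.13  0.03] yaw 114.37 slide [-1.1 -2.4  0.7] pos [401.3 126.2 149.3] F [-0.6 -0.2 -0.2] w 39.7 t 13.93
```

View pics/side13_c240_160.png

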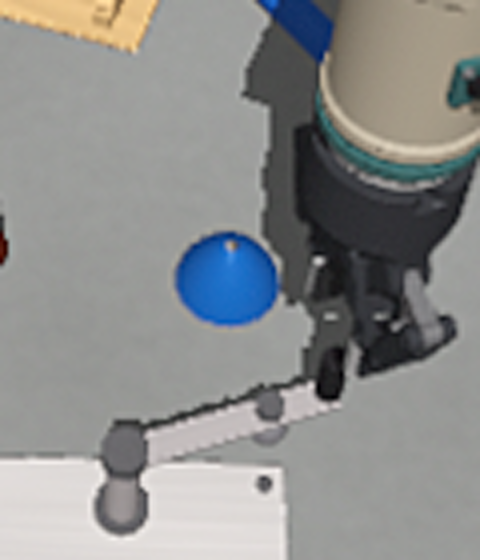

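View pics/top13_c140_180.png

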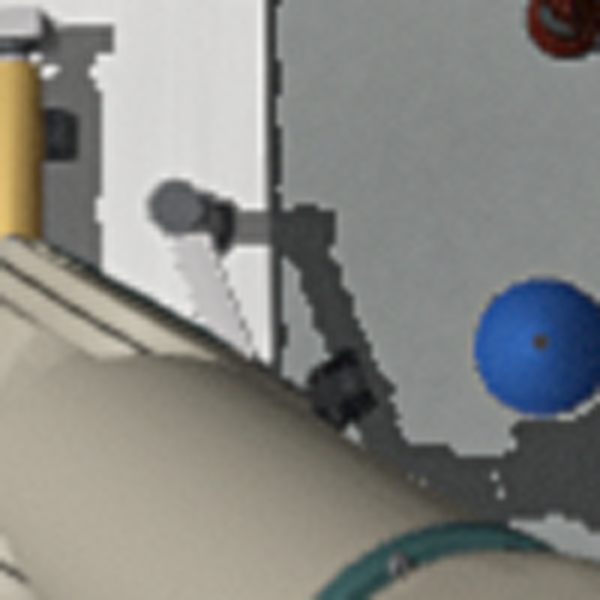

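Emit:
arm_command:
  rot:
    - [0,0,0]
    - [0,0,0]
    - [0,0,0]
    - [0,0,0]
  slide:
    - [0,0,-8]
    - [0,0,-8]
    - [0,0,-8]
    - [0,0,-3]
  gripper: [40,40,40,40]

```text
clock: 14.37
eef_pos: [402.8, 128.6, 122.0]
tool_rot: [3.134, -0.0, 1.998]
force: [0.4, 0.1, 0.6]
width: 39.9
```

```bash
python3 - <<'E'
from bar import *
go([400.5,126,90],114.4)
save('side','side14'); 
crop('side14',260,210,340,290,7)
E
```

```text
rot [-0.2   0.37 -0.06] yaw 114.46 slide [ -2.3  -2.6 -32. ] pos [402.8 128.6 122. ] F [0.4 0.1 0.6] w 39.9 t 14.37
```

View pics/side14_c260_210.png

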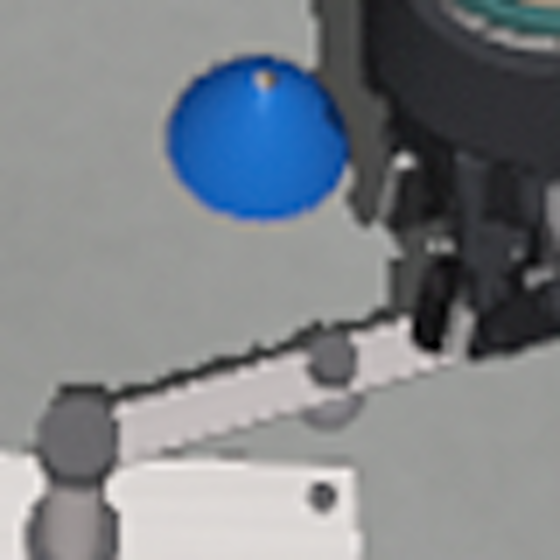

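```bash
cat >> h.py <<'E'
def proj(n,p):
    c,K=cam(n); Rm=R.from_euler('xyz',c['attitude']).as_matrix(); q=(np.array(p,float)-np.array(c['xyz']))@Rm; q=q*[1,-1,-1]
    return cv2.projectPoints(q.reshape(-1,1,3),np.zeros(3),np.zeros(3),K,np.array(c['D'],float))[0][:,0]
E
python3 - <<'E'
from h import *
t=np.radians(114.4); j=np.array([np.cos(t),np.sin(t),0]); c=np.array([402.8,128.6,122.])
P=[c,c+20*j,c-20*j,c+20*j+[0,0,8],c-20*j+[0,0,8],[400.5,126,121],[400.5,126,81]]
print((proj('side',P)-[260,210])*7)
E
```

```text
[[444.38186125 279.3012271 ]
 [471.57919411 334.56268413]
 [417.8955918  225.4720689 ]
 [475.20801525 321.7612134 ]
 [421.0586056  212.24214627]
 [451.506876   274.17921797]
 [435.05078517 336.66774492]]
```

Emit:
arm_command:
  rot:
    - [-0.2,0.3,0]
    - [0,0,0]
    - [0,0,0]
    - [0,0,0]
    - [0,0,0]
  slide:
    - [-2,-2,-7]
    - [0,-1,-8]
    - [0,0,-8]
    - [0,0,-6]
    - [0,0,-1]
  gripper: [40,40,40,40,36]

```text
clock: 14.83
eef_pos: [400.6, 125.4, 89.7]
tool_rot: [3.141, 0.001, 1.997]
force: [-0.4, -0.1, -0.3]
width: 35.8
```

```bash
python3 - <<'E'
from bar import *
go([400.5,126,90],114.4)
save('side','side15'); 
crop('side15',260,210,340,290,7)
E
```

```text
rot [ 0.02  0.03 -0.05] yaw 114.45 slide [-0.1  0.6  0.3] pos [400.6 125.4  89.7] F [-0.4 -0.1 -0.3] w 35.8 t 14.83
```

View pics/side15_c260_210.png

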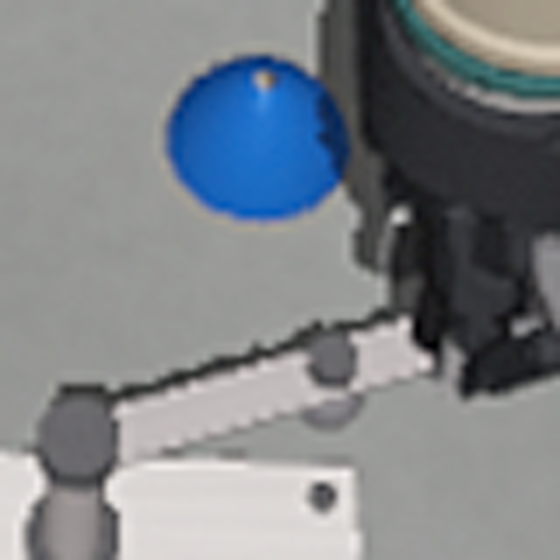

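```bash
cat > sw.py <<'E'
from h import *
H=np.array([510.,174.5])
def sw(dphi,n,z=90):
    s=telemetry.read_state(); p=s['eef_pos']; v=p[:2]-H; phi=np.degrees(np.arctan2(v[1],v[0]))%360; r=np.hypot(*v)
    go([p[0],p[1],z],phi-90)
    print('phi',round(phi,1),'theta deg',round(phi-93.8,1),'r',round(r,1))
    F=s['force']; e=np.array([np.cos(np.radians(phi)),np.sin(np.radians(phi))]); print('F radial',round(F[:2]@e,1),'F along cw',round(F[:2]@[e[1],-e[0]],1),'Fz',round(F[2],1))
    q=p[:2]
    for i in range(1,n+1):
        f=np.radians(phi-dphi*i); t=H+120*np.array([np.cos(f),np.sin(f)]); print(np.round(t-q,1)); q=t
E
python3 -c "
from sw import *
sw(4,5)"
```

```text
rot [ 0.02  0.03 -0.31] yaw 114.46 slide [0.  0.  0.2] pos [400.6 125.5  89.8] F [-0.1  0.3  0.5] w 36.0 t 14.88
phi 204.1 theta deg 110.3 r 119.9
F radial -0.0 F along cw 0.3 Fz 0.5
[-3.3  7.7]
[-2.6  8. ]
[-2.   8.1]
[-1.5  8.2]
[-0.9  8.3]
```

Emit:
arm_command:
  rot:
    - [0,0,-2]
    - [0,0,-4]
    - [0,0,-4]
    - [0,0,-4]
    - [0,0,-4]
  slide:
    - [-1.5,4,0]
    - [-3,8,0]
    - [-2,8,0]
    - [-1.5,8,0]
    - [-1,8,0]
  gripper: [28,26,26,26,26]

```text
clock: 15.3
eef_pos: [391.5, 159.7, 90.0]
tool_rot: [-3.14, 0.003, 1.666]
force: [-0.6, 0.7, -0.1]
width: 26.1
```

```bash
python3 -c "
from sw import *
sw(4,5)"
```

```text
rot [ 0.17 -0.05  1.68] yaw 95.44 slide [0. 0. 0.] pos [391.5 159.7  90. ] F [-0.6  0.7 -0.1] w 26.1 t 15.3
phi 187.1 theta deg 93.3 r 119.4
F radial 0.5 F along cw 0.8 Fz -0.1
[-1.3  8.3]
[-0.2  8.4]
[0.4 8.4]
[1.  8.3]
[1.6 8.2]
```

Emit:
arm_command:
  rot:
    - [0,0,-3.5]
    - [0,0,-4]
    - [0,0,-4]
    - [0,0,-4]
    - [0,0,-4]
  slide:
    - [-0.7,8,0]
    - [0,8,0]
    - [0.4,8,0]
    - [1,8,0]
    - [1.6,8,0]
  gripper: [26,26,26,26,26]

```text
clock: 15.72
eef_pos: [393.4, 200.9, 91.2]
tool_rot: [-3.141, 0.004, 1.308]
force: [-1.2, -0.1, -0.5]
width: 26.1
```

```bash
python3 -c "
from sw import *
sw(4,5)
save('side','side16');crop('side16',200,210,340,350,4)"
```

```text
rot [ 0.22 -0.08  2.35] yaw 74.92 slide [ 0.   0.  -1.2] pos [393.4 200.9  91.2] F [-1.2 -0.1 -0.5] w 26.1 t 15.72
phi 167.3 theta deg 73.5 r 119.5
F radial 1.1 F along cw -0.4 Fz -0.5
[1.7 8.2]
[2.7 7.9]
[3.2 7.7]
[3.8 7.5]
[4.3 7.2]
```

View pics/side16_c200_210.png

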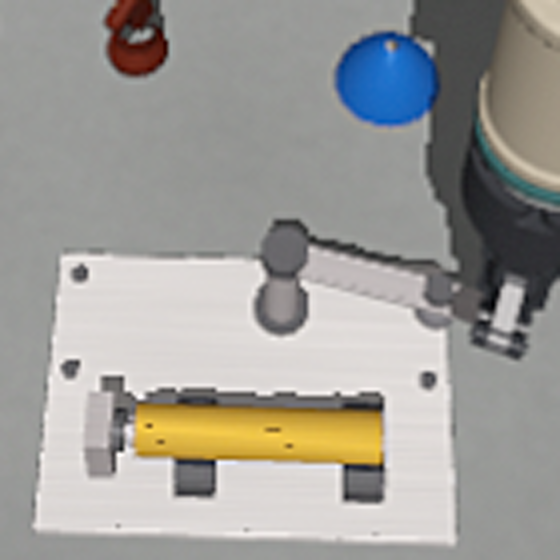

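Strap is following the tool (shoe now at about (437,285) in the crop), bar undisturbed.

Emit:
arm_command:
  rot:
    - [0.2,0,-3]
    - [0,0,-4]
    - [0,0,-4]
    - [0,0,-4]
    - [0,0,-4]
  slide:
    - [2,8,-0.5]
    - [2.6,8,-0.5]
    - [3.2,7.7,0]
    - [3.8,7.5,0]
    - [4.3,7.2,0]
  gripper: [26,26,26,26,26]

```text
clock: 16.18
eef_pos: [409.4, 240.2, 91.3]
tool_rot: [-3.141, 0.001, 0.968]
force: [-0.0, -0.8, -0.2]
width: 25.9
```

```bash
python3 -c "
from sw import *
sw(3,5)"
```

```text
rot [ 0.03 -0.06  1.39] yaw 55.45 slide [ 0.   0.  -1.3] pos [409.4 240.2  91.3] F [-0.  -0.8 -0.2] w 25.9 t 16.18
phi 146.8 theta deg 53.0 r 120.1
F radial -0.4 F along cw -0.7 Fz -0.2
[3.7 5.1]
[3.8 5. ]
[4.1 4.8]
[4.3 4.5]
[4.6 4.3]
```

Emit:
arm_command:
  rot:
    - [0,0,-2]
    - [0,0,-3]
    - [0,0,-3]
    - [0,0,-3]
    - [0,0,-3]
  slide:
    - [3.7,5.1,-0.6]
    - [3.8,5,-0.4]
    - [4.1,4.8,0]
    - [4.3,4.5,0]
    - [4.6,4.3,0]
  gripper: [26,26,26,26,26]

```text
clock: 16.6
eef_pos: [429.7, 264.0, 91.0]
tool_rot: [-3.141, 0.003, 0.719]
force: [-0.4, -0.6, -0.9]
width: 26.0
```

```bash
python3 -c "
from sw import *
sw(1.5,5)"
```

```text
rot [ 0.07 -0.16  0.71] yaw 41.22 slide [ 0.  0. -1.] pos [429.7 264.   91. ] F [-0.4 -0.6 -0.9] w 26.0 t 16.6
phi 131.9 theta deg 38.1 r 120.2
F radial -0.2 F along cw -0.7 Fz -0.9
[2.5 1.9]
[2.4 2. ]
[2.5 1.9]
[2.5 1.9]
[2.6 1.8]
```

Emit:
arm_command:
  rot:
    - [0,0,-1]
    - [0,0,-1.5]
    - [0,0,-1.5]
    - [0,0,-1.5]
    - [0,0,-1.5]
  slide:
    - [2.4,2,-0.5]
    - [2.4,2,-0.4]
    - [2.5,1.9,0]
    - [2.5,1.9,0]
    - [2.6,1.8,0]
  gripper: [26,26,26,26,26]

```text
clock: 17.02
eef_pos: [442.3, 273.4, 90.3]
tool_rot: [-3.14, 0.004, 0.593]
force: [-0.9, -0.2, 1.7]
width: 26.0
```

```bash
python3 -c "
from sw import *
sw(1.2,5)"
```

```text
rot [ 0.07 -0.23  0.44] yaw 33.95 slide [ 0.   0.  -0.3] pos [442.3 273.4  90.3] F [-0.9 -0.2  1.7] w 26.0 t 17.02
phi 124.4 theta deg 30.6 r 119.8
F radial 0.3 F along cw -0.9 Fz 1.7
[2.  1.5]
[2.1 1.4]
[2.1 1.3]
[2.2 1.3]
[2.2 1.2]
```

Emit:
arm_command:
  rot:
    - [0,0,-1]
    - [0,0,-1.2]
    - [0,0,-1.2]
    - [0,0,-1.2]
    - [0,0,-1.2]
  slide:
    - [2,1.5,0]
    - [2.1,1.4,0]
    - [2.1,1.3,0]
    - [2.2,1.3,0]
    - [2.2,1.2,0]
  gripper: [26,26,26,26,26]

```text
clock: 17.43
eef_pos: [453.5, 280.1, 90.3]
tool_rot: [-3.141, 0.006, 0.481]
force: [-0.7, 0.3, 1.2]
width: 25.9
```

```bash
python3 -c "
from sw import *
sw(1.2,5)"
```

```text
rot [ 0.11 -0.3   0.6 ] yaw 27.56 slide [ 0.   0.  -0.3] pos [453.5 280.1  90.3] F [-0.7  0.3  1.2] w 25.9 t 17.43
phi 118.2 theta deg 24.4 r 119.8
F radial 0.6 F along cw -0.5 Fz 1.2
[2.1 1.3]
[2.3 1.1]
[2.3 1.1]
[2.3 1. ]
[2.3 1. ]
```

Emit:
arm_command:
  rot:
    - [0,-0.2,-0.8]
    - [0,0,-1.2]
    - [0,0,-1.2]
    - [0,0,-1.2]
    - [0,0,-1.2]
  slide:
    - [2.1,1.3,0]
    - [2.2,1.1,0]
    - [2.3,1.1,0]
    - [2.3,1,0]
    - [2.3,1,0]
  gripper: [26,26,26,26,26]

```text
clock: 17.85
eef_pos: [463.8, 284.9, 90.0]
tool_rot: [3.139, 0.007, 0.373]
force: [-0.9, -1.2, 1.9]
width: 26.1
```

```bash
python3 -c "
from bar import *
from sw import *
sw(1.2,4)
save('side','side17');bar('side17','side',(210,260,330,345),30,56);crop('side17',200,210,340,350,4)"
```

```text
rot [ 0.27 -0.3   1.36] yaw 21.36 slide [ 0.  0. -0.] pos [463.8 284.9  90. ] F [-0.9 -1.2  1.9] w 26.1 t 17.85
phi 112.7 theta deg 18.9 r 119.7
F radial -0.8 F along cw -1.3 Fz 1.9
[2.2 1.3]
[2.3 0.9]
[2.4 0.8]
[2.4 0.8]
side17 319 mid [552.5 261.7  40.6] len 57.4 yaw 4.25 tilt 0.28 rms 1.12
```

View pics/side17_c200_210.png

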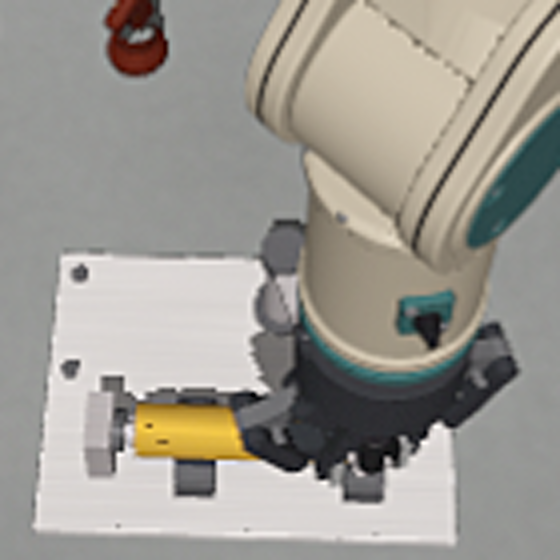

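Emit:
arm_command:
  rot:
    - [0.2,-0.3,0]
    - [0,0,-1]
    - [0,0,-1]
    - [0,0,-1]
  slide:
    - [2,1,0]
    - [2,0.8,0]
    - [2.1,0.7,0]
    - [2.1,0.7,0]
  gripper: [26,26,26,26]

```text
clock: 18.23
eef_pos: [472.3, 288.4, 90.0]
tool_rot: [3.141, 0.001, 0.315]
force: [-2.1, -1.8, 3.0]
width: 26.1
```

```bash
python3 -c "
from sw import *
sw(1,4)"
```

```text
rot [ 0.06 -0.03  0.25] yaw 18.06 slide [0. 0. 0.] pos [472.3 288.4  90. ] F [-2.1 -1.8  3. ] w 26.1 t 18.23
phi 108.3 theta deg 14.5 r 120.0
F radial -1.1 F along cw -2.6 Fz 3.0
[2.  0.6]
[2.  0.6]
[2.  0.6]
[2.  0.5]
```

Emit:
arm_command:
  rot:
    - [0,0,-1]
    - [0,0,-1]
    - [0,0,-1]
    - [0,0,-1]
  slide:
    - [2,0.7,0]
    - [2,0.6,0]
    - [2,0.6,0]
    - [2,0.6,0]
  gripper: [26,26,26,26]

```text
clock: 18.57
eef_pos: [480.9, 290.9, 89.9]
tool_rot: [3.14, 0.002, 0.238]
force: [-2.0, -0.6, 1.2]
width: 26.0
```

```bash
python3 -c "
from sw import *
sw(1,4)"
```

```text
rot [ 0.08 -0.07  0.43] yaw 13.61 slide [0.  0.  0.1] pos [480.9 290.9  89.9] F [-2.  -0.6  1.2] w 26.0 t 18.57
phi 104.0 theta deg 10.2 r 120.0
F radial -0.1 F along cw -2.1 Fz 1.2
[2.  0.5]
[2.  0.5]
[2.1 0.4]
[2.1 0.4]
```

Emit:
arm_command:
  rot:
    - [0,0,-0.7]
    - [0,0,-1]
    - [0,0,-1]
    - [0,0,-1]
  slide:
    - [2,0.5,0]
    - [2,0.5,0]
    - [2,0.4,0]
    - [2,0.4,0]
  gripper: [26,26,26,26]

```text
clock: 18.9
eef_pos: [489.7, 292.9, 89.9]
tool_rot: [3.14, 0.002, 0.166]
force: [-1.7, -0.3, 1.4]
width: 26.0
```

```bash
python3 -c "
from sw import *
sw(1,4)"
```

```text
rot [ 0.09 -0.09  0.21] yaw 9.51 slide [0.  0.  0.1] pos [489.7 292.9  89.9] F [-1.7 -0.3  1.4] w 26.0 t 18.9
phi 99.7 theta deg 5.9 r 120.2
F radial -0.0 F along cw -1.7 Fz 1.4
[2.1 0.2]
[2.1 0.3]
[2.1 0.3]
[2.1 0.2]
```

Emit:
arm_command:
  rot:
    - [0,0,-0.8]
    - [0,0,-0.8]
    - [0,0,-0.7]
  slide:
    - [1.8,0.2,0]
    - [1.7,0.2,0]
    - [1.7,0.2,0]
  gripper: [26,26,26]

```text
clock: 19.15
eef_pos: [495.6, 293.9, 89.9]
tool_rot: [3.141, 0.002, 0.121]
force: [-2.9, -0.8, 2.4]
width: 26.3
```

Emit:
arm_command:
  rot:
    - [0,0,-0.6]
    - [0,0,-0.6]
  slide:
    - [1.5,0.2,0]
    - [1.5,0.2,0]
  gripper: [26,26]

```text
clock: 19.32
eef_pos: [498.9, 294.3, 89.9]
tool_rot: [3.141, 0.002, 0.098]
force: [-1.6, -0.3, 2.0]
width: 26.0
```

```bash
python3 -c "
from sw import *
sw(1,4)"
```

```text
rot [ 0.06 -0.09 -0.3 ] yaw 5.59 slide [0.  0.  0.1] pos [498.9 294.3  89.9] F [-1.6 -0.3  2. ] w 26.0 t 19.32
phi 95.3 theta deg 1.5 r 120.4
F radial -0.2 F along cw -1.6 Fz 2.0
[ 2.1 -0.2]
[2.1 0.1]
[2.1 0.1]
[2.1 0.1]
```

Emit:
arm_command:
  rot:
    - [0,0,-0.5]
    - [0,0,-0.5]
    - [0,0,-0.4]
  slide:
    - [1.2,0,0]
    - [1.2,0,0]
    - [1.2,0,0]
  gripper: [26,26,26]

```text
clock: 19.57
eef_pos: [502.9, 294.7, 89.9]
tool_rot: [3.141, 0.002, 0.07]
force: [-2.7, -0.8, 1.8]
width: 25.9
```

Emit:
arm_command:
  rot:
    - [0,0,0]
    - [0,0,0]
  slide:
    - [1.2,0,0]
    - [1.2,0,0]
  gripper: [26,26]

```text
clock: 19.73
eef_pos: [505.4, 295.2, 89.9]
tool_rot: [-3.141, 0.001, 0.07]
force: [-2.8, -1.0, 1.4]
width: 25.8
```

Emit:
arm_command:
  rot:
    - [0,0,0]
    - [0,0,0]
  slide:
    - [1.2,0,0]
    - [1.2,0,0]
  gripper: [26,26]

```text
clock: 19.9
eef_pos: [507.9, 295.5, 89.9]
tool_rot: [-3.141, 0.002, 0.07]
force: [-4.8, -0.2, 2.9]
width: 25.7
```

Emit:
arm_command:
  rot:
    - [0,0,0]
    - [0,0,0]
  slide:
    - [1,0,0]
    - [1,0,0]
  gripper: [26,26]

```text
clock: 20.07
eef_pos: [507.8, 295.5, 89.7]
tool_rot: [3.141, 0.006, 0.071]
force: [-4.9, -0.8, 4.6]
width: 26.2
```

Emit:
arm_command:
  rot:
    - [0,0,0]
    - [0,0,0]
  slide:
    - [1.2,0,0]
    - [1.2,0,0]
  gripper: [26,26]

```text
clock: 20.23
eef_pos: [507.7, 295.5, 89.7]
tool_rot: [3.14, 0.01, 0.072]
force: [-5.6, -0.7, 4.1]
width: 26.0
```

Emit:
arm_command:
  rot:
    - [0,-0.5,0]
    - [0,0,0]
  slide:
    - [2.5,0,0]
    - [2.5,0,0]
  gripper: [26,26]

```text
clock: 20.4
eef_pos: [507.8, 295.5, 89.5]
tool_rot: [3.138, 0.01, 0.073]
force: [-8.9, 0.0, 5.3]
width: 25.3
```

Emit:
arm_command:
  rot:
    - [0,0,0]
    - [0,0,0]
  slide:
    - [3.5,0,0]
    - [3.5,0,0]
  gripper: [26,26]

```text
clock: 20.57
eef_pos: [507.6, 295.4, 89.2]
tool_rot: [3.135, 0.023, 0.075]
force: [-10.6, -0.1, 8.7]
width: 26.1
```

Emit:
arm_command:
  rot:
    - [0,-0.5,0]
    - [0.3,-0.7,0]
    - [0,0,0]
    - [0,0,0]
  slide:
    - [-1,0,0]
    - [-2,0,0]
    - [0,0,0]
    - [0,0,0]
  gripper: [34,38,40,40]

```text
clock: 20.9
eef_pos: [507.6, 296.2, 89.5]
tool_rot: [3.142, -0.006, 0.075]
force: [0.0, 0.6, -0.1]
width: 40.0
```

```bash
python3 -c "
from sw import *
sw(1,1)"
```

```text
rot [-0.01  0.33 -3.17] yaw 4.32 slide [0.  0.  0.5] pos [507.6 296.2  89.5] F [ 0.   0.6 -0.1] w 40.0 t 20.9
phi 91.1 theta deg -2.7 r 121.7
F radial 0.6 F along cw 0.1 Fz -0.1
[ 2.1 -1.7]
```

Free of the knob; centre over it and rise clear.

Emit:
arm_command:
  rot:
    - [0,0,0]
    - [0,0,0]
    - [0,0,0]
    - [0,0,0]
    - [0,0,0]
  slide:
    - [-4,0,3]
    - [-1,0,8]
    - [0,0,15]
    - [0,0,25]
    - [0,0,35]
  gripper: [40,40,40,40,40]

```text
clock: 21.32
eef_pos: [499.4, 293.0, 173.2]
tool_rot: [3.135, 0.003, 0.075]
force: [0.1, -0.6, 0.4]
width: 40.0
```

Emit:
arm_command:
  rot:
    - [0,0,0]
    - [0,0,0]
    - [0,0,0]
    - [0,0,0]
    - [0,0,0]
  slide:
    - [0,0,40]
    - [0,0,40]
    - [0,-30,10]
    - [0,-35,0]
    - [0,-35,0]
  gripper: [40,40,40,40,40]

```text
clock: 21.73
eef_pos: [501.6, 203.0, 279.7]
tool_rot: [-3.133, -0.017, 0.09]
force: [1.1, -1.3, -0.5]
width: 40.1
```

Emit:
arm_command:
  rot:
    - [0,0,0]
    - [0,0,0]
    - [0,0,0]
    - [0,0,0]
    - [0,0,0]
  slide:
    - [0,-40,0]
    - [0,-40,0]
    - [0,-40,0]
    - [0,-40,0]
    - [0,-20,0]
  gripper: [40,40,40,40,40]

```text
clock: 22.15
eef_pos: [501.5, 13.1, 286.3]
tool_rot: [-3.134, -0.028, 0.09]
force: [0.2, -0.6, 0.4]
width: 40.0
```

```bash
python3 - <<'E'
from bar import *
go([500,0,260],4)
save('side','side20');save('top','top20')
crop('side20',190,200,330,350,4); crop('top20',110,120,260,260,5)
bar('side20','side',(210,260,330,345),30,60)
E
```

```text
rot [-0.56  1.59 -1.15] yaw 5.15 slide [ -1.5 -13.1 -26.3] pos [501.5  13.1 286.3] F [ 0.2 -0.6  0.4] w 40.0 t 22.15
side20 697 mid [517.8 259.2  40.9] len 126.1 yaw 3.81 tilt 0.03 rms 1.32
```

View pics/side20_c190_200.png

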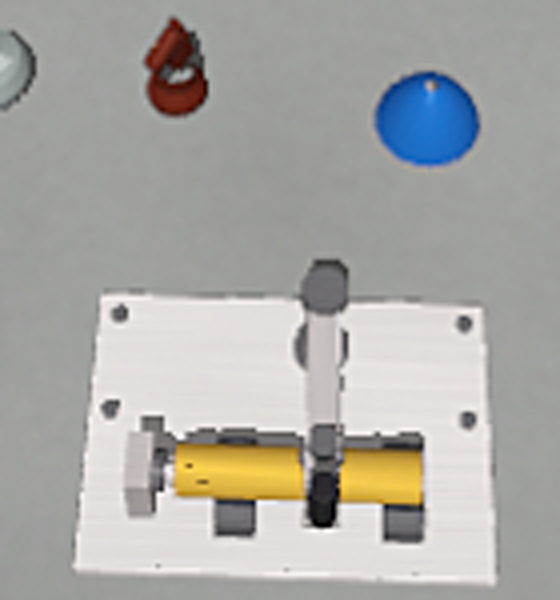

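View pics/top20_c110_120.png

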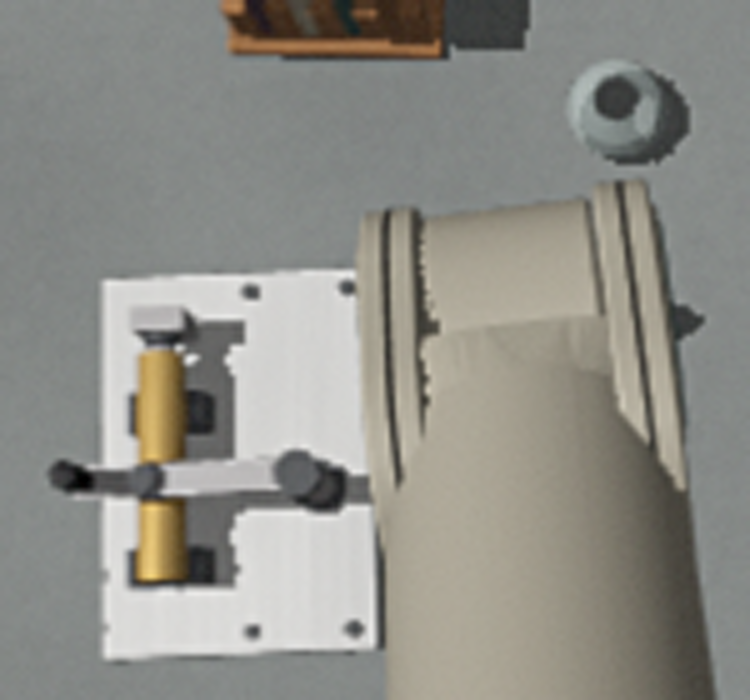

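Emit:
arm_command:
  rot:
    - [0,0,0]
    - [0,0,0]
    - [0,0,0]
  slide:
    - [0,0,0]
    - [0,0,0]
    - [0,0,0]
  gripper: [40,40,40]

```text
clock: 22.5
eef_pos: [502.2, 14.9, 287.9]
tool_rot: [-3.133, -0.031, 0.087]
force: [-0.1, -0.9, 1.7]
width: 40.0
```

```bash
python3 - <<'E'
from bar import *
save('side','side21');bar('side21','side',(210,260,330,345),30,60)
a=cv2.imread('pics/side0.png').astype(int);b=cv2.imread('pics/side21.png').astype(int)
for n,(x0,y0,x1,y1) in dict(knight=(222,200,246,232),hill=(280,214,314,244),pw=(170,204,202,230)).items(): print(n,abs(a-b)[y0:y1,x0:x1].max(2).mean())
k=w('side',np.array([[190+323/4,200+478/4]]),z=121);print('knob',k)
print(ctrl.finish_job())
E
```

```text
side21 700 mid [517.7 259.3  41. ] len 126.2 yaw 3.9 tilt -0.17 rms 1.26
knight 7.07421875
hill 7.88921568627451
pw 7.756009615384615
knob [[503.15332867 290.82446935 121.        ]]
the job is handed in; nothing more can be done
None
```

The job is handed in at about 22.5 s of the 72 s allowed. The spacer is in the fixture against the stop, and the strap is right over at its end position with the shoe on the spacer.

- **Placing:** I lifted the brass spacer off its rest, lowered it into the Vs until the force just showed contact, and let go.
- **Sliding home:** I pushed it from its −x end with closed fingers. It came up solid at 441.0 mm TCP x, and pushing a little more gave 5.6 N with no further movement. The spacer had travelled the 10.6 mm I expected for the nose fully home.
- **Strap:** I swung it with the fingers loosely either side of the knob. It stopped dead at the end stop, where I tested it up to about 11 N before letting go and moving clear.

**Last checks:**
- The spacer sits level at (517.7, 259.3, 41.0) mm by the side camera, unchanged since it reached the stop.
- Spacer yaw reads about 3.9°, against my estimate of 3.75° for the fixture.
- The strap looks square across the spacer in both pictures.
- The knob reads (503, 291) mm against about (502, 294) mm expected for strap angle 0. That is within camera error, but it is not an exact angle check.
- The knight, hill and paperweight patches match the first side picture apart from low-level differences (mean about 7–8 of 255), so I saw no movement.

**Disagreements:**
- The two cameras differ by 4–6 mm in y. I trusted the side camera because it agreed with the gripper.
- I had no direct reading of the nose travel. That it is home rests on the solid stop and the distance moved.

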